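Lock the jig's adjusting screw with its locknut

TASK

The brass adjusting screw of the beech jig is set; lock it without losing the setting. Lower the red-handled fork spanner over the screw's upright tongue so that it lies flat, with its handle down in the cradle between the two steel pins, and let go: this keeps the screw from turning. Then swing the locknut's black lever knob clockwise, seen from above, until it stands over the green patch, let go of it too, and leave the spanner in place; the screw must not turn with the nut (a few degrees of play are fine).

Things in the scene. Friction and masses are not known exactly. Their poses are not given: they have to be found in the camera images.
- spanner_grip (a point): Loose fork spanner (mm), red handle (a blue one has too narrow a slot), 0.28 kg, flat underside. Point: on the handle (22 wide, 26 tall, from x -28 to +80), 13 above the underside. x runs from fork to handle end, z up. Fork: slot 19 wide, 80 long, open at its far end and right through, centred at x -95; prongs 14 tall, 45 over both. When on, the slot's centre is on the screw's axis.
- tongue (a point): Brass screw (mm): point on its upright axis, on the round shoulder (54 across, 48 above the bench) where the fork rests. Tongue: 50 long in x, 14 thick in y, 27 tall, rounded top. x points to the cradle, z up. Cradle: dark wooden rest at x 145, top level with the shoulder, pins 12 thick, 30 tall at y +-25 (38 clear). The screw turns at 0.06 N m and the nut drags it along unless it is held.
- knob (a point): Centre of the upright black knob (22 across, top 80 mm above the bench, centre 60) on the locknut's lever, a bar 27 to 39 above the bench. It swings level about the screw's axis at radius 100 mm, clockwise from above to tighten, 57 to 80 degrees to the green patch, against 0.25 N m; stays where left; hard stop about 6 degrees past the patch's middle.
- mark (a point): Middle of the green patch (44 x 40 mm) on the jig's fixed board, 22 mm above the bench, 100 mm from the screw's axis. Its x is the direction from the screw to the cradle, z is up.
There are look-alikes about, which are no part of the job. What is shaped like the part that bears spanner_grip but orange or pink is not meant.

How it is judged (in metres and radians):
On the way, in this order (a step that is already met when the one before it is completed fails the run):
1. the red spanner sits on the screw, handle in the cradle, released (x of spanner_grip in the frame of tongue between 0.075 and 0.115 m and y of spanner_grip in the frame of tongue between -0.018 and 0.018 m and z of spanner_grip in the frame of tongue below 0.021 m and angle between the x axis of spanner_grip and the x axis of mark, either way round below 0.21 rad and angle between spanner_grip's own z axis and vertical below 0.105 rad and contact force between the fingers and spanner below 0.2 N), for 0.2 s.
2. the knob stands over the green patch with the spanner still on the screw (x of spanner_grip in the frame of tongue between 0.075 and 0.115 m and y of spanner_grip in the frame of tongue between -0.018 and 0.018 m and z of spanner_grip in the frame of tongue below 0.021 m and angle between the x axis of spanner_grip and the x axis of mark, either way round below 0.21 rad and angle between spanner_grip's own z axis and vertical below 0.105 rad and horizontal distance between knob and mark below 0.035 m and angle between the x axis of tongue and the x axis of mark, either way round below 0.3 rad), for 0.2 s.
At the end, for the whole second after the job is handed in: Knob within 35 mm of the patch's middle, still; tongue within 17 deg of the jig's x; red spanner at rest on shoulder and in cradle: grip 75-115 mm out along the tongue, 18 mm from its line, at most 8 mm above its seat, within 12 deg of the jig's x and 6 deg of level (all of step 2 and linear speed of each of spanner, locknut below 0.02 m/s); the robot touches nothing.
It fails at once if the screw is turned more than 17 degrees from its setting (angle between the x axis of tongue and the x axis of mark, either way round above 0.3 rad).
It also fails if it takes over 54 s, if anything falls off the work surface, if the arm or the gripper's body presses on something with over 40 N, if the wrist force passes 120 N, or if a joint passes its speed limit or range.

ROBOT

A 7-joint arm with a two-finger parallel gripper is mounted at the origin on the work surface. World frame = base frame: x ahead of the robot, y to its left, z up, the work surface at z = 0. Lengths are in m, angles in degrees, forces in N, time in s.
With the tool pointing down it reaches from about 0.4 to 0.85 m from the base axis. Payload 4.5 kg.
Tool frame: the origin (TCP) lies between the finger pads; the fingertips stand 17 mm ahead of it and the grasp point (between the pads) lies 2 mm behind it; z points along the fingers, y is the direction in which the jaws open and shut (so a half turn about z gives the same grasp; the last joint's range is limited). The gripper opens to 85 mm and grips with 20 to 120 N. Pads are 22 mm wide; open, the fingers measure 114 mm over their backs; the gripper's body (76 mm by 85 mm) begins 54 mm behind the grasp point. The pads swing forward as they close: fully open they stand 13 mm farther back than shut.
Start: joints at [76.994, 39.483, -11.15, 89.685, 9.013, 51.709, -12.324], TCP at [0.161, -0.604, 0.248] pointing down, gripper open.
Joint ranges: [-172.22, 172.22], [-26.19, 119.32], [-84.43, 86.54], [7.71, 146.69], [-57.33, 237.33], [2.42, 119.75], [-152.13, 152.13]. Speed limits (degrees/s): [147.25, 147.25, 180, 180, 180, 180, 180].

INTERFACE

Orientations are given as [roll, pitch, yaw] about the fixed x, y, z axes, in that order (R = Rz(yaw) Ry(pitch) Rx(roll)).
In Python, from workcell import robot gives the robot as it stands.
- The arm moves only by the tool drive_tool, never from a script. Its argument "commands" is a list of rows, each an object with "delta_rot": the turn, a rotation vector about the tool's x, y, z in rad, a list of three; "translation": the shift along the tool's x, y, z in mm, a list of three; "gripper": the finger opening in mm, from 0 to 85.4. In form: [{"delta_rot": [rx, ry, rz], "translation": [x, y, z], "gripper": gripper}, ...]. A call has 1 to 10 rows; each row is the pose to reach, as a shift and turn from the pose commanded when the call began, along the tool's axes at that moment; what a row does not reach only later rows make up. A row lasts 1/8 s, in which the tool goes at most 62.5 mm and 10.7 degrees, less where a joint would pass 70% of its speed; a pose out of reach is approached as far as the arm can. A call with a gripper value outside its range is refused whole. The fingers move at their own pace and stop on an object; "grip_force" is the grip in N (left out, the last holds). Time passes only in rows, so rows that repeat a pose let the fingers close. It gives the time, the measured TCP pose, the force and the opening at its end, in the units of the state.
- robot.get_obs(): the state, without advancing time (a new reading comes with each control period).
- robot.grab_frame(name): name is "scene" or "side" or "wrist"; returns the picture (480x640x3 uint8, red, green, blue); there is no depth.
- robot.camera_params(name): a dict with "vfov" (degrees; the focal length in pixels is half the picture's height over the tangent of half this angle, whatever the lens; pixels are square), "cx", "cy" (the principal point, pixels), "rvec" (rotation vector, rad) and "tvec" (3), from world to camera coordinates, as OpenCV has them. Camera axes: x right, y down, z forward; pixel columns grow to the right and rows downward; lengths in m; the calibration is good to about 2 mm. A picture is of the moment at which its call begins: read the wrist's pose just before it. camera_params takes no time and is no camera call; for the wrist camera it gives the pose at the moment of the call.
- robot.sign_off(): hands the job in, once; it reports no verdict.
The state is a dict: "time_s": time; "qpos": joint angles; "joint_vel": joint speeds; "tau": joint torques, N m; "tool_pos": TCP position; "eef_rot": TCP orientation; "wrist_force": force on the tool from outside, world axes, zero at the start; "torque": the same for the moment, N m; "width": finger opening in m.
Only numpy, scipy, OpenCV 4.12 (cv2) and the standard library are available. Lean on these libraries where they do the work, as an engineer would, in place of code of your own. Each camera call takes 0.05 s, during which the arm holds its last target.

## Working session

There is one attempt and no reset: what is moved stays moved. The work goes in short steps, Python scripts to look and compute and a tool call to move; the robot and the scene stay as the last step left them, time stands still between calls to the robot, and variables do not carry over. Pictures are saved under pics/ and viewed, and the job is handed in when it is done.

Besides the shell and the picture viewer there is one more tool, called after "Request:" as a command line: name --argument value ..., lists and objects as JSON in quotes. drive_tool: Moves the arm, as the interface text tells. Its arguments: {"type":"object","properties":{"commands":{"type":"array"},"grip_force":{"type":"number"}},"required":["commands"]}

```bash
mkdir -p pics; ls; python3 - <<'E'
from workcell import robot
import cv2
print(robot.get_obs())
for n in("scene","side","wrist"):
    p=robot.camera_params(n);print(n,p)
    cv2.imwrite(f"pics/{n}0.png",robot.grab_frame(n)[:,:,::-1])
E
```

```text
pics
{'time_s': 0.0, 'qpos': array([ 76.99245227,  39.53487362, -11.14562309,  89.74687216,
         9.01162054,  51.70723266, -12.32145675]), 'joint_vel': array([-0.0340627 , -0.00795596,  0.00677666, -0.06385121,  0.00537763,
        0.00066984,  0.1072702 ]), 'tau': array([-6.91409550e-04, -5.39614749e+01, -1.26692031e+00, -1.58541334e+01,
        9.11593088e-03,  9.33857344e-03, -7.21691805e-06]), 'tool_pos': array([ 0.16097729, -0.60326355,  0.24745664]), 'eef_rot': array([-1.79893012e+02,  6.10538187e-03,  1.49520824e+01]), 'wrist_force': array([ 0.65987537, -0.63947722, -0.20916194]), 'torque': array([-0.00021696,  0.00141793,  0.04199716]), 'width': 0.08528606920972463}
scene {'vfov': 44.61938177910709, 'cx': 320.3641414455203, 'cy': 240.738501841122, 'rvec': array([ 1.19488956,  2.42258513, -0.85069527]), 'tvec': array([ 0.36339804, -0.20265602,  1.44074995])}
side {'vfov': 46.82063859243836, 'cx': 319.57251806659013, 'cy': 243.79746369760633, 'rvec': array([ 0.80176747, -2.65767261,  0.99048319]), 'tvec': array([0.33596493, 0.30126108, 0.7199113 ])}
wrist {'vfov': 62.07172499170136, 'cx': 323.1871079379153, 'cy': 237.3028591739293, 'rvec': array([-2.28077965,  1.74980447,  0.28566222]), 'tvec': array([-0.62413973, -0.0417392 ,  0.38059689])}
```

View pics/scene0.png

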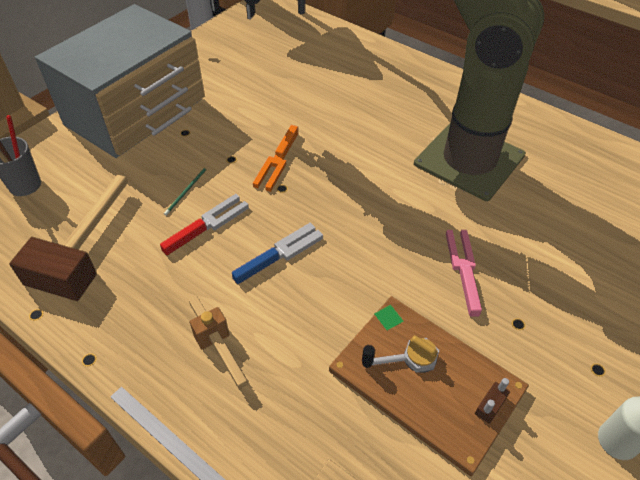

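View pics/side0.png

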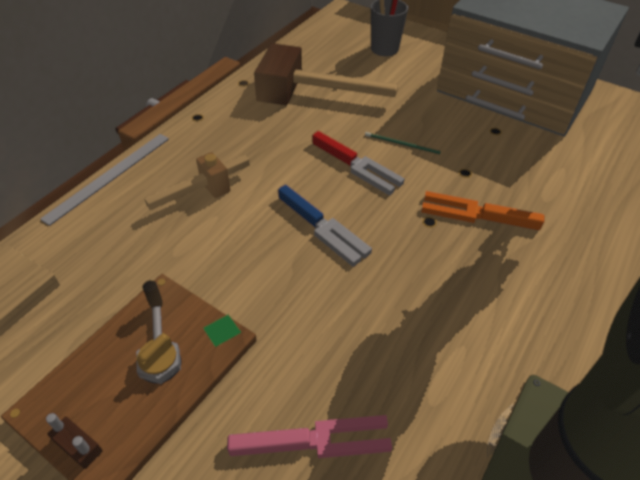

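View pics/wrist0.png

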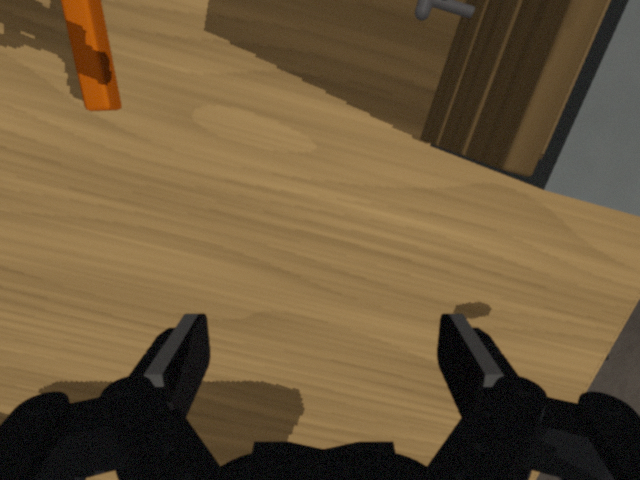

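Scene picture: the candidates are the red spanner (205,225), blue (280,252; slot too narrow), orange (277,158) and pink (465,275). The red one is the target. The jig has its tongue at (423,350), knob at (368,355), green patch at (388,317) and pins at (490,405) and (503,384). The next step is enlarged crops.

```bash
cat >h.py <<'E'
import numpy as np,cv2
from workcell import robot
def K(p):
    f=240/np.tan(np.radians(p["vfov"])/2); return np.array([[f,0,p["cx"]],[0,f,p["cy"]],[0,0,1]])
def ray(p,uv):
    R=cv2.Rodrigues(np.array(p["rvec"]))[0]; c=-R.T@p["tvec"]
    d=R.T@np.linalg.inv(K(p))@np.array([uv[0],uv[1],1.]); return c,d
def atz(p,uv,z):
    c,d=ray(p,uv); return c+d*(z-c[2])/d[2]
def proj(p,X):
    return cv2.projectPoints(np.atleast_2d(np.array(X,float)),np.array(p["rvec"]),np.array(p["tvec"]),K(p),None)[0][:,0]
def tri(p1,u1,p2,u2):
    c1,d1=ray(p1,u1);c2,d2=ray(p2,u2)
    A=np.array([d1,-d2]).T;s=np.linalg.lstsq(A,c2-c1,rcond=None)[0]
    a=c1+s[0]*d1;b=c2+s[1]*d2
    return (a+b)/2,np.linalg.norm(a-b)
def crop(src,dst,x0,y0,w,h,s):
    im=cv2.imread(src)[y0:y0+h,x0:x0+w]; cv2.imwrite(dst,cv2.resize(im,None,fx=s,fy=s,interpolation=cv2.INTER_CUBIC))
E
python3 -c "
from h import *
crop('pics/scene0.png','pics/c1.png',150,180,110,80,7)
crop('pics/scene0.png','pics/c2.png',325,290,210,180,3.7) if 0 else crop('pics/scene0.png','pics/c2.png',330,290,200,150,4)
crop('pics/side0.png','pics/c3.png',300,120,110,80,7)
crop('pics/side0.png','pics/c4.png',0,270,260,200,3)
"
```

```text
(no output)
```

View pics/c1.png

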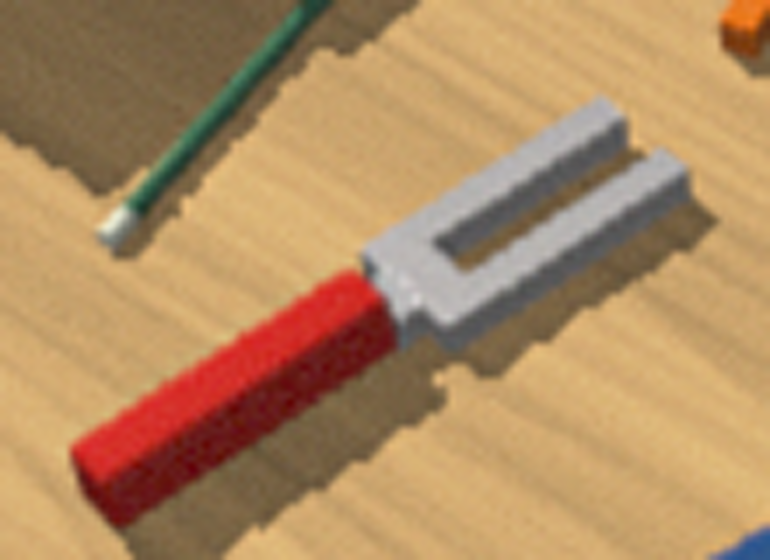

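View pics/c2.png

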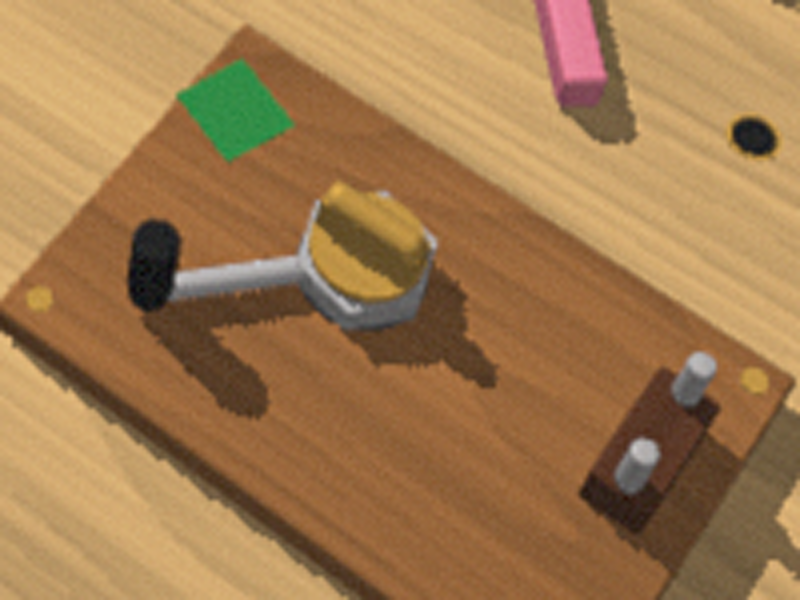

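View pics/c3.png

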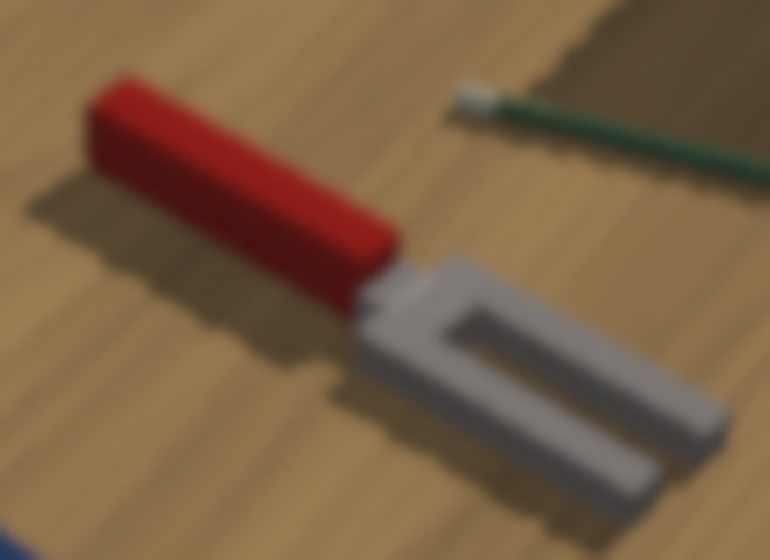

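View pics/c4.png

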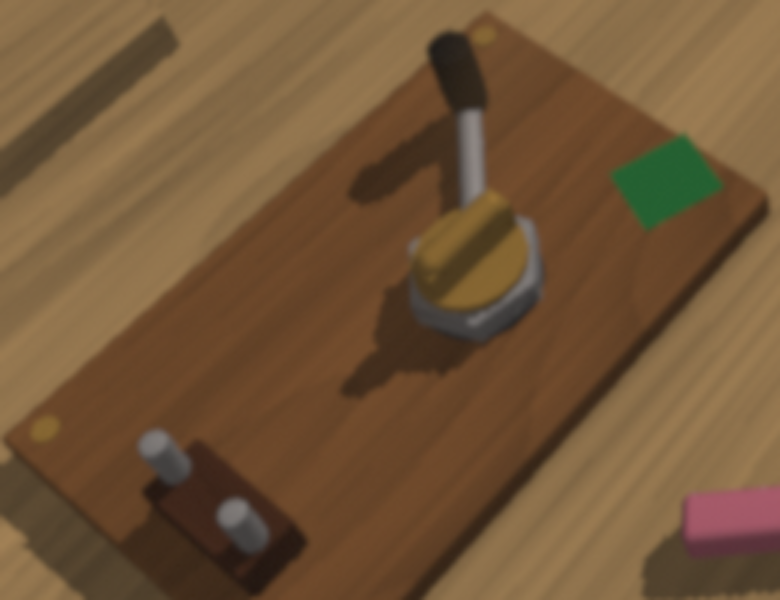

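```bash
cat >m.py <<'E'
from h import *
S=robot.camera_params("scene");D=robot.camera_params("side")
def u(p,o,s): return ((np.array(p)+.5)/s-.5)+np.array(o)
def show(name,c,pts,o,s,z):
    for q in pts: print(name,q,np.round(atz(c,u(q,o,s),z)[:2]*1000,1))
a=((150,180),7);b=((330,290),4);c=((300,120),7);d=((0,270),3)
show("S hand end/front",S,[(75,455),(110,488),(355,270),(388,303)],*a,.026)
show("D hand",D,[(128,72),(90,108),(400,238),(355,285)],*c,.026)
show("S prong tips",S,[(607,97),(628,118),(663,148),(690,168),(437,242),(463,268)],*a,.014)
show("D prong",D,[(732,412),(700,435),(660,468),(628,498)],*c,.014)
for n,cc,pts,k in (("S",S,[(240,58),(178,97),(228,160),(293,122)],b),("D",D,[(685,135),(612,180),(650,230),(722,185)],d)):
    X=[atz(cc,u(q,*k),.022) for q in pts]; print(n,"green",np.round(np.array(X)[:,:2]*1000,1).tolist(),np.round(np.mean(X,0)*1000,1))
for n,p,q in (("pinB",(702,360),(235,510)),("pinA",(645,447),(153,438)),("knob",(158,228),(450,42)),):
    X,e=tri(S,u(p,*b),D,u(q,*d)); print(n,np.round(X*1000,1),e)
show("S tongue top",S,[(338,185),(420,245)],*b,.075)
show("S shoulder",S,[(308,245),(370,300),(428,255)],*b,.048)
show("S board",S,[(248,25),(792,382)],*b,.022)
E
python3 m.py
```

```text
S hand end/front (75, 455) [ 661.6 -375.1]
S hand end/front (110, 488) [ 664.  -357.6]
S hand end/front (355, 270) [ 557.6 -361.2]
S hand end/front (388, 303) [ 561.1 -343.6]
D hand (128, 72) [ 660.2 -383.7]
D hand (90, 108) [ 660.1 -363.4]
D hand (400, 238) [ 554.9 -363.9]
D hand (355, 285) [ 554.9 -339.5]
S prong tips (607, 97) [ 446.9 -358.4]
S prong tips (628, 118) [ 449.7 -346.7]
S prong tips (663, 148) [ 452.7 -328.8]
S prong tips (690, 168) [ 453.9 -316.1]
S prong tips (437, 242) [ 526.8 -357.9]
S prong tips (463, 268) [ 529.7 -343.9]
D prong (732, 412) [ 447.9 -364.4]
D prong (700, 435) [ 450.9 -351.3]
D prong (660, 468) [ 453.7 -333.6]
D prong (628, 498) [ 455.3 -318.4]
S green [[489.2, 84.9], [526.3, 73.4], [540.8, 111.6], [504.2, 124.9]] [515.1  98.7  22. ]
D green [[525.8, 69.1], [539.1, 110.1], [504.6, 121.5], [491.4, 81.9]] [515.2  95.6  22. ]
pinB [531.4 334.7  79.2] 0.0034664412622478365
pinA [582.  333.2  80.9] 0.0036436391679062377
knob [622.5 120.3  85.3] 0.0022857013506578294
S tongue top (338, 185) [551.  170.2]
S tongue top (420, 245) [554.7 214.2]
S shoulder (308, 245) [570.  170.4]
S shoulder (370, 300) [576.4 206.6]
S shoulder (428, 255) [541.4 215.7]
S board (248, 25) [470.5  77.5]
S board (792, 382) [482.4 372.4]
```

```bash
cat >>h.py <<'E'
from scipy.spatial.transform import Rotation as Ro
def go(pos,yaw,tilt=180):
    """delta from current pose (mm, rad) in tool axes"""
    o=robot.get_obs();R0=Ro.from_euler('xyz',o['eef_rot'],degrees=True);R1=Ro.from_euler('xyz',[tilt,0,yaw],degrees=True)
    print("t",round(o['time_s'],2),"tcp",np.round(o['tool_pos']*1000,1),"rot",np.round(o['eef_rot'],1),"F",np.round(o['wrist_force'],1),"w",round(o['width']*1000,1),"q",np.round(o['qpos']))
    print("trans",np.round(R0.inv().apply(np.array(pos)-o['tool_pos']*1000),1),"rot",np.round((R0.inv()*R1).as_rotvec(),4))
E
python3 - <<'E'
from h import *
S=robot.camera_params("scene")
for q in [(115,150),(48,105),(203,95)]: print(q,atz(S,q,0))
# height of cabinet: top corner (93,85) above bottom (115,150)
g=atz(S,(115,150),0)
for z in (.1,.15,.2,.25): print(z,proj(S,[g[0],g[1],z]))
W=robot.camera_params("wrist");R=cv2.Rodrigues(W["rvec"])[0];print("cam",-R.T@W["tvec"],"fwd",R[2])
go((582,-357,250),-8)
E
```

```text
(115, 150) [ 0.51204241 -0.70385715  0.        ]
(48, 105) [ 0.50466296 -0.9794444   0.        ]
(203, 95) [ 2.20805963e-01 -6.88211117e-01  1.11022302e-16]
0.1 [[103.88929837 117.848955  ]]
0.15 [[ 97.84639778 100.36260938]]
0.2 [[91.43928366 81.82233882]]
0.25 [[84.63400545 62.12990054]]
cam [ 0.23932725 -0.58295529  0.37308775] fwd [-0.30504895 -0.07978534 -0.94898864]
t 0.15 tcp [ 161.  -603.4  247.7] rot [-179.9    0.    14.9] F [0.2 0.8 0.3] w 85.6 q [ 77.  40. -11.  90.   9.  52. -12.]
trans [ 470.3 -129.5   -2.2] rot [-1.400e-03  4.000e-04  4.005e-01]
```

Request:
drive_tool --commands '[{"delta_rot": [0,0,0.4],"translation": [470,-130,-2],"gripper": 60},{"delta_rot": [0,0,0.4],"translation": [470,-130,-2],"gripper": 60},{"delta_rot": [0,0,0.4],"translation": [470,-130,-2],"gripper": 60},{"delta_rot": [0,0,0.4],"translation": [470,-130,-2],"gripper": 60},{"delta_rot": [0,0,0.4],"translation": [470,-130,-2],"gripper": 60},{"delta_rot": [0,0,0.4],"translation": [470,-130,-2],"gripper": 60},{"delta_rot": [0,0,0.4],"translation": [470,-130,-2],"gripper": 60},{"delta_rot": [0,0,0.4],"translation": [470,-130,-2],"gripper": 60},{"delta_rot": [0,0,0.4],"translation": [470,-130,-2],"gripper": 60},{"delta_rot": [0,0,0.4],"translation": [470,-130,-2],"gripper": 60}]'

```text
time_s: 1.4
tool_pos: [0.5809, -0.3576, 0.2498]
eef_rot: [180.0, 0.1, -8.0]
wrist_force: [0.1, 0.5, -0.6]
width: 0.0602
```

```bash
python3 - <<'E'
from h import *
W=robot.camera_params("wrist")
f=robot.grab_frame("wrist");cv2.imwrite("pics/w1.png",f[:,:,::-1]); import pickle;pickle.dump(W,open("w1.pkl","wb"))
go((582,-357,250),-8)
E
```

```text
t 1.45 tcp [ 580.2 -358.4  250. ] rot [ 1.799e+02  1.000e-01 -8.100e+00] F [ 0.1  0.3 -0. ] w 59.8 q [ 28.  44.  -1.  79.   1.  57. -71.]
trans [ 1.6 -1.7  0. ] rot [ 0.0012  0.0017 -0.0014]
```

View pics/w1.png

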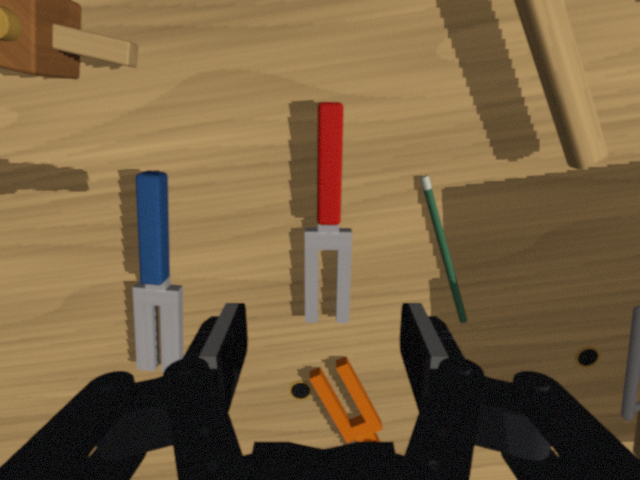

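The wrist view shows the red spanner running from (330,103) at the handle end to (328,322) at the fork tips. Its slot is wider than the blue one's. I'll crop it closer.

```bash
python3 - <<'E'
from h import *
crop('pics/w1.png','pics/c5.png',270,90,120,120,5)
crop('pics/w1.png','pics/c6.png',270,210,120,120,5)
a=cv2.imread('pics/c5.png');b=cv2.imread('pics/c6.png');cv2.imwrite('pics/c56.png',cv2.resize(np.hstack([a,b]),(800,400)))
E
```

```text
(no output)
```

View pics/c5.png

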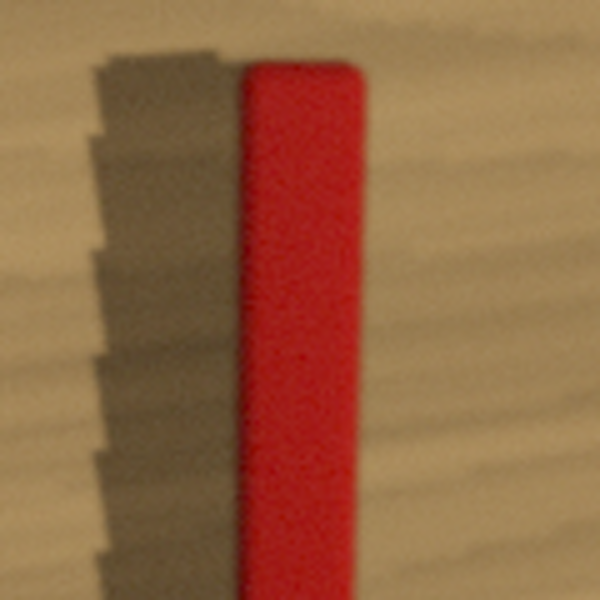

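View pics/c6.png

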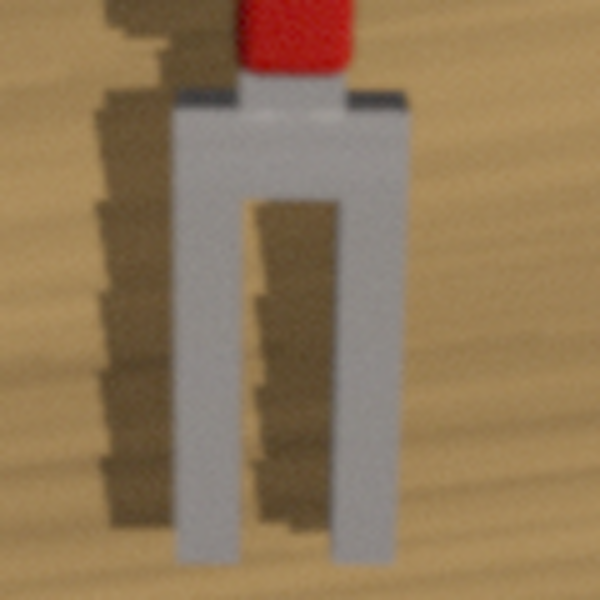

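```bash
python3 - <<'E'
from h import *
import pickle;W=pickle.load(open("w1.pkl","rb"))
u=lambda p,o:((np.array(p)+.5)/5-.5)+np.array(o)
A=(270,90);B=(270,210)
def P(p,o,z):
    X=atz(W,u(p,o),z)*1000;return X[:2]
he=P((305,63),A,.026);hf=P((296,73),B,.026)
t1=P((176,563),B,.014);t2=P((396,563),B,.014);s1=P((173,110),B,.014);s2=P((409,110),B,.014);sl=P((292,200),B,.014)
print("hend",he,"hfront",hf,np.linalg.norm(he-hf)); tips=(t1+t2)/2;print("tips",tips,"over",np.linalg.norm(t1-t2),np.linalg.norm(s1-s2),"slotend",sl)
print("len tip-hend",np.linalg.norm(he-tips))
for a,b in((he,hf),(he,tips),((he),sl)): d=a-b;print(np.degrees(np.arctan2(d[1],d[0])))
d=(he-tips)/np.linalg.norm(he-tips)
print("grip est",he-80*d,tips+135*d,sl+55*d)
E
```

```text
hend [ 661.83503993 -375.36100802] hfront [ 557.52368735 -359.77087398] 105.46995096613398
tips [ 450.15560497 -343.36418407] over 45.21322566174364 44.83587598922479 slotend [ 528.74363005 -355.27050096]
len tip-hend 214.08404874362702
-8.500374988820797
-8.595585902469479
-8.584142414069248
grip est [ 582.73360806 -363.40427452] [ 583.63927126 -363.54117184] [ 583.12586446 -363.49075524]
```

```bash
python3 -c "
from h import *
go((569,-361.4,20),-8.55)"
```

```text
t 1.45 tcp [ 580.2 -358.4  250. ] rot [ 1.799e+02  1.000e-01 -8.100e+00] F [ 0.1  0.3 -0. ] w 59.8 q [ 28.  44.  -1.  79.   1.  57. -71.]
trans [-10.3   4.2 230. ] rot [0.0012 0.0017 0.0082]
```

Request:
drive_tool --commands '[{"delta_rot": [0,0,0.008],"translation": [-11,4,60],"gripper": 60},{"delta_rot": [0,0,0.008],"translation": [-11,4,110],"gripper": 60},{"delta_rot": [0,0,0.008],"translation": [-11,4,160],"gripper": 60},{"delta_rot": [0,0,0.008],"translation": [-11,4,195],"gripper": 60},{"delta_rot": [0,0,0.008],"translation": [-11,4,215],"gripper": 60},{"delta_rot": [0,0,0.008],"translation": [-11,4,225],"gripper": 60},{"delta_rot": [0,0,0.008],"translation": [-11,4,229],"gripper": 60},{"delta_rot": [0,0,0.008],"translation": [-11,4,230],"gripper": 60},{"delta_rot": [0,0,0.008],"translation": [-11,4,230],"gripper": 60}]'

```text
time_s: 2.58
tool_pos: [0.5709, -0.3599, 0.0213]
eef_rot: [180.0, -0.1, -8.4]
wrist_force: [0.7, 0.7, 0.1]
width: 0.0599
```

```bash
python3 - <<'E'
from h import *
f=robot.grab_frame("wrist");cv2.imwrite("pics/w2.png",f[:,:,::-1])
go((569,-361.4,20),-8.55)
E
```

```text
t 2.62 tcp [ 570.9 -359.8   21.2] rot [ 1.8e+02 -1.0e-01 -8.4e+00] F [-0.9  0.3 -0.6] w 60.0 q [ 29.  60.  -1.  88.   2.  32. -72.]
trans [-1.6  1.9  1.2] rot [ 0.0006 -0.0014  0.0022]
```

View pics/w2.png

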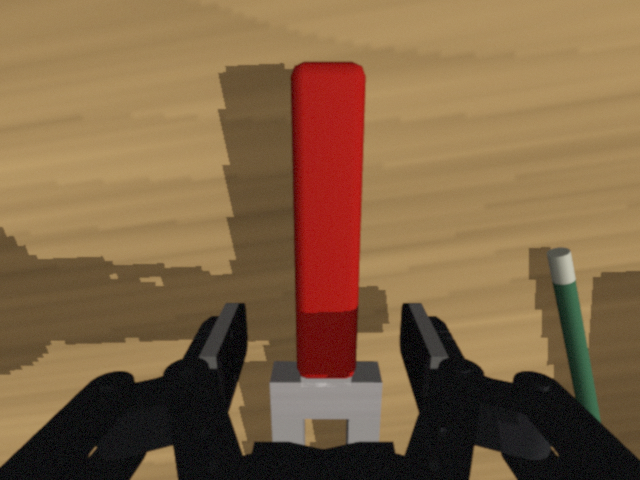

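The red handle lies between the pads (at columns 297–357, pads at 245 and 400). I'll close on it.

Request:
drive_tool --commands '[{"delta_rot": [0,0,0],"translation": [0,1,1],"gripper": 10},{"delta_rot": [0,0,0],"translation": [0,1,1],"gripper": 10},{"delta_rot": [0,0,0],"translation": [0,1,1],"gripper": 10},{"delta_rot": [0,0,0],"translation": [0,1,1],"gripper": 10},{"delta_rot": [0,0,0],"translation": [0,1,1],"gripper": 10}]' --grip_force 70

```text
time_s: 3.25
tool_pos: [0.5702, -0.3608, 0.0196]
eef_rot: [180.0, -0.0, -8.4]
wrist_force: [-0.5, -0.8, 5.7]
width: 0.0206
```

```bash
python3 - <<'E'
from h import *
go((569,-361.4,250),-8.55)
E
```

```text
t 3.25 tcp [ 570.2 -360.8   19.6] rot [180.   -0.   -8.4] F [-0.5 -0.8  5.7] w 20.6 q [ 29.  60.  -1.  87.   2.  32. -72.]
trans [  -1.1    0.9 -230.4] rot [ 0.0004 -0.0003  0.0019]
```

Request:
drive_tool --commands '[{"delta_rot": [0,0,0],"translation": [0,0,-20],"gripper": 10},{"delta_rot": [0,0,0],"translation": [0,0,-60],"gripper": 10},{"delta_rot": [0,0,0],"translation": [0,0,-110],"gripper": 10},{"delta_rot": [0,0,0],"translation": [0,0,-160],"gripper": 10},{"delta_rot": [0,0,0],"translation": [0,0,-200],"gripper": 10},{"delta_rot": [0,0,0],"translation": [0,0,-230],"gripper": 10},{"delta_rot": [0,0,0],"translation": [0,0,-230],"gripper": 10}]'

```text
time_s: 4.12
tool_pos: [0.5714, -0.3611, 0.2524]
eef_rot: [179.9, -0.3, -8.4]
wrist_force: [0.8, -0.4, -4.0]
width: 0.0207
```

```bash
python3 - <<'E'
from h import *
f=robot.grab_frame("wrist");cv2.imwrite("pics/w3.png",f[:,:,::-1])
# target: tool over jig
th=np.radians(88); ax=np.array([551.5,190]); g=ax+81*np.array([np.cos(th),np.sin(th)]);print(g)
go((g[0],g[1],250),88)
E
```

```text
[554.32685923 270.95065699]
t 4.17 tcp [ 570.2 -360.3  249.9] rot [ 1.8e+02 -1.0e-01 -8.4e+00] F [-0.6 -0.3 -4.3] w 20.7 q [ 29.  43.  -1.  80.   1.  56. -71.]
trans [-1.081e+02 -6.221e+02 -4.000e-01] rot [ 1.3000e-03 -7.0000e-04 -1.6828e+00]
```

View pics/w3.png

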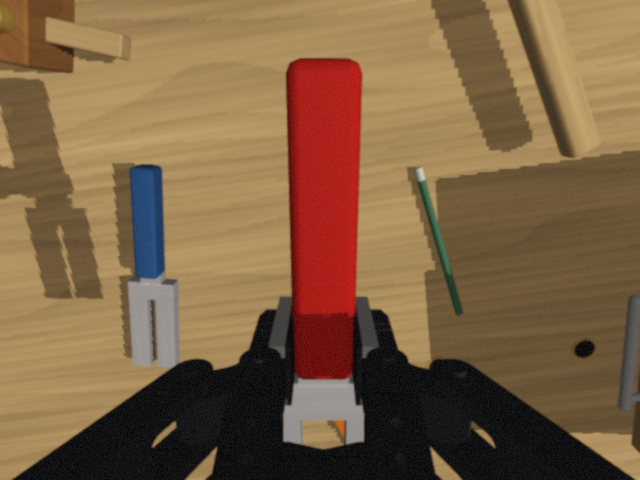

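Spanner is held between the pads, handle centred at column 324. I'll carry it to a viewing spot beside the jig.

```bash
python3 - <<'E'
from h import *
go((475,215,250),88)
E
```

```text
t 4.17 tcp [ 570.2 -360.3  249.9] rot [ 1.8e+02 -1.0e-01 -8.4e+00] F [-0.6 -0.3 -4.3] w 20.7 q [ 29.  43.  -1.  80.   1.  56. -71.]
trans [-1.784e+02 -5.552e+02 -5.000e-01] rot [ 1.3000e-03 -7.0000e-04 -1.6828e+00]
```

Request:
drive_tool --commands '[{"delta_rot": [0,0,-0.085],"translation": [-9,-28,0],"gripper": 10},{"delta_rot": [0,0,-0.25],"translation": [-27,-83,0],"gripper": 10},{"delta_rot": [0,0,-0.42],"translation": [-45,-139,0],"gripper": 10},{"delta_rot": [0,0,-0.59],"translation": [-63,-194,0],"gripper": 10},{"delta_rot": [0,0,-0.76],"translation": [-81,-250,0],"gripper": 10},{"delta_rot": [0,0,-0.93],"translation": [-99,-305,0],"gripper": 10},{"delta_rot": [0,0,-1.1],"translation": [-117,-361,0],"gripper": 10},{"delta_rot": [0,0,-1.27],"translation": [-134,-416,0],"gripper": 10},{"delta_rot": [0,0,-1.43],"translation": [-152,-472,0],"gripper": 10},{"delta_rot": [0,0,-1.58],"translation": [-168,-522,0],"gripper": 10}]'

```text
time_s: 5.42
tool_pos: [0.4787, 0.1822, 0.2477]
eef_rot: [-179.8, 0.1, 82.5]
wrist_force: [1.5, -0.9, -3.4]
width: 0.0207
```

```bash
python3 - <<'E'
from h import *
go((475,215,250),88)
E
```

```text
t 5.42 tcp [478.7 182.2 247.7] rot [-1.798e+02  1.000e-01  8.250e+01] F [ 1.5 -0.9 -3.4] w 20.7 q [-10.  33. -25. 108.  19.  43. -54.]
trans [32.1 -7.9 -2.3] rot [-0.0033  0.001  -0.0968]
```

Request:
drive_tool --commands '[{"delta_rot": [0,0,-0.097],"translation": [32,-8,-2],"gripper": 10},{"delta_rot": [0,0,-0.097],"translation": [32,-8,-2],"gripper": 10},{"delta_rot": [0,0,-0.097],"translation": [32,-8,-2],"gripper": 10},{"delta_rot": [0,0,-0.097],"translation": [32,-8,-2],"gripper": 10}]'

```text
time_s: 5.92
tool_pos: [0.4769, 0.2114, 0.2505]
eef_rot: [-179.9, 0.1, 87.5]
wrist_force: [0.7, -0.5, -3.5]
width: 0.0204
```

```bash
python3 - <<'E'
from h import *
import pickle
W=robot.camera_params("wrist");pickle.dump(W,open("w4.pkl","wb"))
f=robot.grab_frame("wrist");cv2.imwrite("pics/w4.png",f[:,:,::-1])
go((475,215,250),88)
E
```

```text
t 5.97 tcp [477.1 211.6 250.7] rot [-1.80e+02  1.00e-01  8.75e+01] F [-0.3  0.3 -4. ] w 20.3 q [-12.  33. -27. 107.  20.  45. -52.]
trans [ 3.3 -2.2  0.7] rot [-0.0009  0.0016 -0.0086]
```

View pics/w4.png

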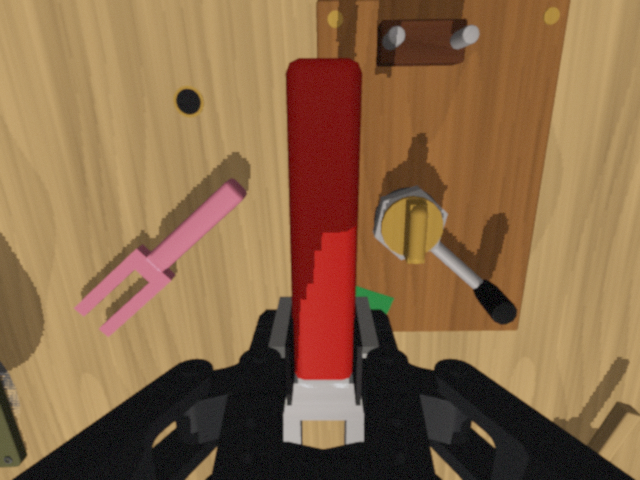

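The wrist view shows the tongue and shoulder at about (412,228), the pins at (394,38) and (464,38), and the knob at (495,300). I'll zoom in.

```bash
python3 - <<'E'
from h import *
crop('pics/w4.png','pics/c7.png',365,170,100,110,5)
crop('pics/w4.png','pics/c8.png',370,0,120,80,5)
crop('pics/w4.png','pics/c9.png',275,40,110,60,6)
E
```

```text
(no output)
```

View pics/c7.png

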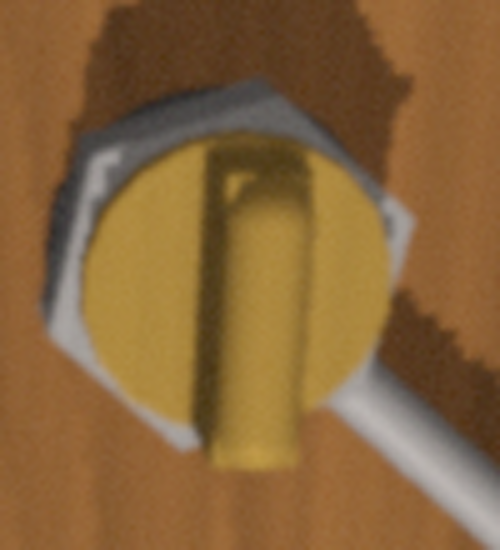

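View pics/c8.png

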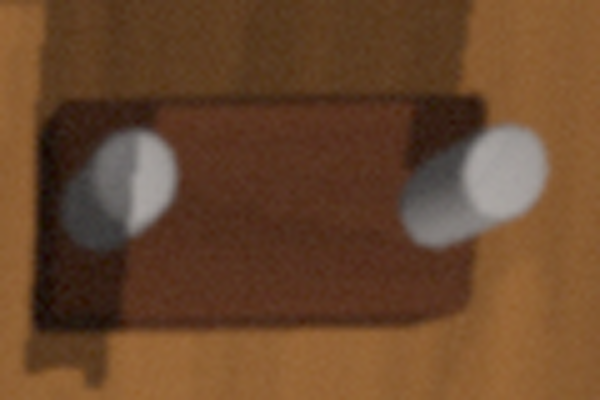

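View pics/c9.png

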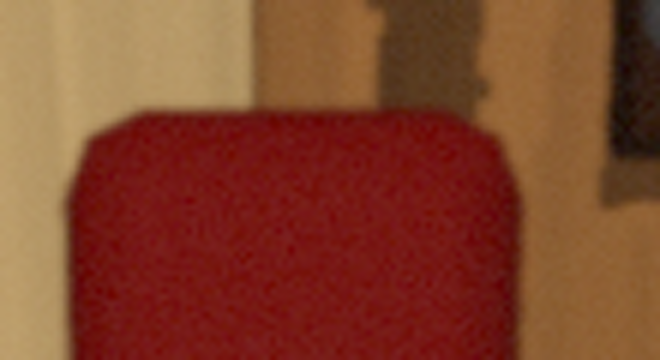

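```bash
cat >j.py <<'E'
from h import *
import pickle
from scipy.optimize import least_squares
W=pickle.load(open("w4.pkl","rb"))
u=lambda p,o,s:((np.array(p)+.5)/s-.5)+np.array(o)
P=lambda p,o,s,z: atz(W,u(p,o,s),z)*1000
C=np.array([P(q,(365,170),5,.048)[:2] for q in [(83,285),(391,280),(240,130),(120,185),(150,405),(330,400)]])
r=least_squares(lambda x:np.hypot(*(C-x[:2]).T)-x[2],[550,190,27]);print("circle",r.x,r.fun)
a=P((268,205),(365,170),5,.071);b=P((255,465),(365,170),5,.071);print("tongue ends",a,b,np.degrees(np.arctan2(*(a-b)[[1,0]])),np.linalg.norm(a-b),(a+b)/2)
p=P((135,182),(370,0),5,.078);q=P((507,172),(370,0),5,.078);m=(p+q)/2;d=p-q
print("pins",p,q,np.linalg.norm(d),m,"xdir",np.degrees(np.arctan2(d[1],d[0]))-90)
v=m[:2]-r.x[:2];print("axis->cradle",np.linalg.norm(v),np.degrees(np.arctan2(v[1],v[0])))
E
python3 j.py
```

```text
circle [552.22517552 189.77766887  26.8120796 ] [-0.19877593 -0.64265161 -0.04620705  0.50071932 -0.50262001  0.88953529]
tongue ends [551.53087138 209.60807328  71.        ] [550.828234   165.48050326  71.        ] 89.08776407767168 44.13316366647904 [551.17955269 187.54428827  71.        ]
pins [531.4344274  333.64432551  78.        ] [581.37268645 332.70551284  78.        ] 49.947082857189734 [556.40355692 333.17491918  78.        ] xdir 88.92299673322793
axis->cradle 143.45811328630052 88.33095893810182
```

```bash
crop=1; python3 - <<'E'
from h import *
crop('pics/w4.png','pics/c10.png',270,360,110,90,6)
E
```

```text
(no output)
```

View pics/c10.png

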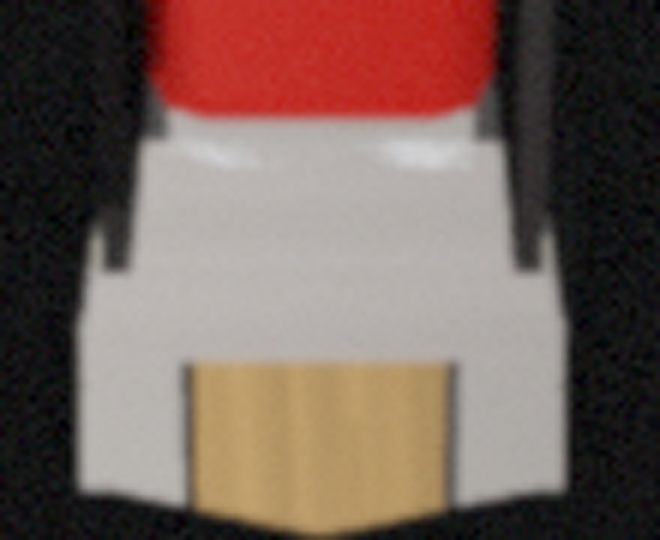

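```bash
cat >k.py <<'E'
from j import *
obs=dict(pos=np.array([477.1,211.6,250.7]),rot=[180.1,.1,87.5])
T=Ro.from_euler('xyz',[180.,0,87.5],degrees=True)
pts=np.array([[80,0,13],[-28,0,13],[-55,-9.5,1],[-55,9.5,1]])
c9=lambda p:u(p,(275,40),6); c10=lambda p:u(p,(270,360),6)
px=np.array([c9((295,108)),c10((323,118)),c10((190,362)),c10((452,362))])
# image left = ? tool y sign checked through fit
def f(x,full=False):
    x0,y0,z0,yaw,pit=x
    B=Ro.from_euler('xyz',[0,pit,yaw])
    L=B.apply(pts)+[x0,y0,z0]         # in frame: x tool x, z up, y left
    wpos=obs['pos']+Ro.from_euler('z',87.5,degrees=True).apply(L)
    return wpos if full else (proj(W,wpos/1000)-px).ravel()
for fl in (1,-1):
    if fl<0: px[[2,3]]=px[[3,2]]
    r=least_squares(f,[14,0,-6,0,0]);print(np.round(r.x[:3],2),np.degrees(r.x[3:]),np.abs(r.fun).max())
E
python3 k.py
```

```text
circle [552.22517552 189.77766887  26.8120796 ] [-0.19877593 -0.64265161 -0.04620705  0.50071932 -0.50262001  0.88953529]
tongue ends [551.53087138 209.60807328  71.        ] [550.828234   165.48050326  71.        ] 89.08776407767168 44.13316366647904 [551.17955269 187.54428827  71.        ]
pins [531.4344274  333.64432551  78.        ] [581.37268645 332.70551284  78.        ] 49.947082857189734 [556.40355692 333.17491918  78.        ] xdir 88.92299673322793
axis->cradle 143.45811328630052 88.33095893810182
[ 12.15   0.11 -11.21] [-0.03795706  1.30135303] 44.70915863993764
[ 13.06   0.1  -10.84] [-0.03612937  3.90814584] 1.4687826350831301
```

```bash
python3 - <<'E'
from h import *
for n in("side","scene"): cv2.imwrite(f"pics/{n}5.png",robot.grab_frame(n)[:,:,::-1])
E
```

```text
(no output)
```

View pics/side5.png

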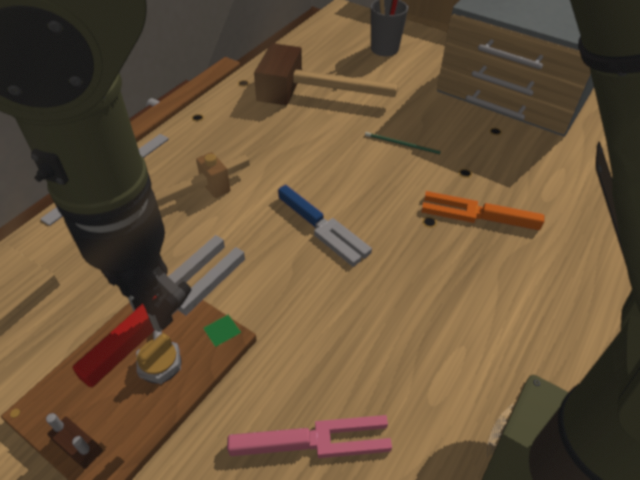

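View pics/scene5.png

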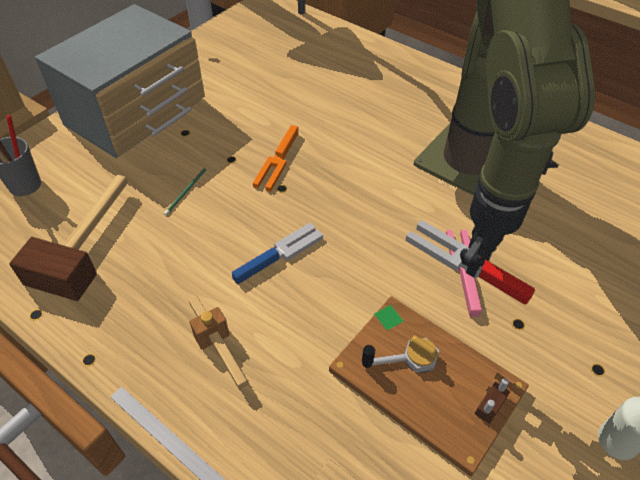

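```bash
python3 - <<'E'
from h import *
crop('pics/scene5.png','pics/d1.png',400,215,140,95,5)
crop('pics/side5.png','pics/d2.png',70,230,180,160,4)
E
```

```text
(no output)
```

View pics/d1.png

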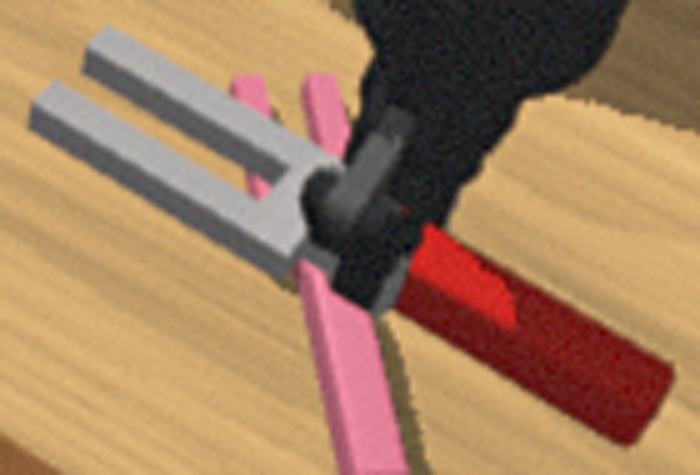

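View pics/d2.png

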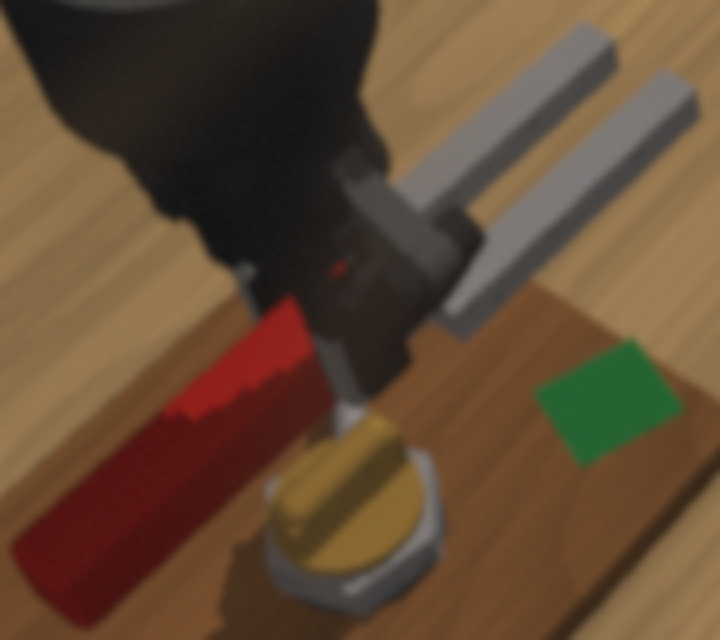

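```bash
cat >l.py <<'E'
from k import *
S=robot.camera_params("scene");D=robot.camera_params("side")
sp=[((103,27),(-135,22.5,1)),((87,52),(-135,9.5,1)),((52,82),(-135,-9.5,1)),((33,105),(-135,-22.5,1)),((672,372),(80,11,13)),((628,447),(80,-11,-13))]
dp=[((585,22),(-135,-22.5,1)),((617,48),(-135,-9.5,1)),((665,70),(-135,9.5,1)),((697,97),(-135,22.5,1)),((12,548),(80,-11,13)),((85,628),(80,11,-13))]
def g(x):
    x0,y0,z0,yaw,pit=x[:5];B=Ro.from_euler('xyz',[0,pit,yaw])
    w=lambda L:(obs['pos']+Ro.from_euler('z',87.5,degrees=True).apply(B.apply(np.array(L,float))+[x0,y0,z0]))/1000
    e=[]
    e.append(f(x[:5])*2)
    # free per-camera image shift (x[5:9]) absorbs calibration bias
    e.append((proj(S,w([q[1] for q in sp]))+x[5:7]-[u(q[0],(400,215),5) for q in sp]).ravel())
    e.append((proj(D,w([q[1] for q in dp]))+x[7:9]-[u(q[0],(70,230),4) for q in dp]).ravel())
    e.append(x[5:9]*.2)
    return np.concatenate(e)
r=least_squares(g,[14,0,-6,0,0,0,0,0,0],loss='soft_l1');print(np.round(r.x[:3],2),np.degrees(r.x[3:5]),r.x[5:],np.round(g(r.x),1))
E
python3 l.py|tail -8
```

```text
tongue ends [551.53087138 209.60807328  71.        ] [550.828234   165.48050326  71.        ] 89.08776407767168 44.13316366647904 [551.17955269 187.54428827  71.        ]
pins [531.4344274  333.64432551  78.        ] [581.37268645 332.70551284  78.        ] 49.947082857189734 [556.40355692 333.17491918  78.        ] xdir 88.92299673322793
axis->cradle 143.45811328630052 88.33095893810182
[ 12.15   0.11 -11.21] [-0.03795706  1.30135303] 44.70915863993764
[ 13.06   0.1  -10.84] [-0.03612937  3.90814584] 1.4687826350831301
[12.9   0.07 -7.67] [-0.02419256  0.06699073] [ 1.67306782  1.74522877 -0.44318085  0.25503469] [ 0.1  0.1 -0.2 10.   3.  -0.7 -2.2 -0.8  0.6  0.  -0.5 -0.5  0.1  0.
 -0.5  0.   1.9 -0.8 -1.   2.9 -0.2  0.2 -0.1 -1.4 -0.   0.3  0.4 -1.4
 -2.9  0.2  2.   4.9  0.3  0.3 -0.1  0.1]
```

```bash
python3 - <<'E'
from h import *
go((553.9,271.5,110),88.7)
E
```

```text
t 6.08 tcp [477.2 212.2 251.1] rot [-180.     0.    87.6] F [ 0.2 -0.3 -3.1] w 20.7 q [-12.  33. -27. 107.  20.  45. -52.]
trans [ 62.6  74.2 141. ] rot [-0.0003  0.0007 -0.0201]
```

Request:
drive_tool --commands '[{"delta_rot": [0,0,-0.02],"translation": [20,24,0],"gripper": 10},{"delta_rot": [0,0,-0.02],"translation": [45,54,0],"gripper": 10},{"delta_rot": [0,0,-0.02],"translation": [63,74,10],"gripper": 10},{"delta_rot": [0,0,-0.02],"translation": [63,74,50],"gripper": 10},{"delta_rot": [0,0,-0.02],"translation": [63,74,90],"gripper": 10},{"delta_rot": [0,0,-0.02],"translation": [63,74,120],"gripper": 10},{"delta_rot": [0,0,-0.02],"translation": [63,74,138],"gripper": 10},{"delta_rot": [0,0,-0.02],"translation": [63,74,141],"gripper": 10},{"delta_rot": [0,0,-0.02],"translation": [63,74,141],"gripper": 10},{"delta_rot": [0,0,-0.02],"translation": [63,74,141],"gripper": 10}]'

```text
time_s: 7.32
tool_pos: [0.5544, 0.2737, 0.1116]
eef_rot: [179.9, -0.1, 88.8]
wrist_force: [-0.7, -0.1, -3.6]
width: 0.0206
```

```bash
python3 - <<'E'
from h import *
go((553.9,271.5,110),88.7)
for n in("side","scene","wrist"): cv2.imwrite(f"pics/{n}6.png",robot.grab_frame(n)[:,:,::-1])
crop('pics/scene6.png','pics/e1.png',350,270,180,135,4)
crop('pics/side6.png','pics/e2.png',60,270,180,135,4)
go((553.9,271.5,110),88.7)
E
```

```text
t 7.33 tcp [554.4 273.7 111.6] rot [ 1.799e+02 -1.000e-01  8.880e+01] F [-0.7 -0.1 -3.6] w 20.6 q [-19.  50. -21.  97.  27.  38. -56.]
trans [-2.2 -0.4  1.6] rot [ 0.0022 -0.0013  0.0015]
t 7.47 tcp [554.  273.4 111.1] rot [179.9  -0.   88.8] F [ 0.4  0.2 -4.7] w 20.8 q [-19.  50. -21.  97.  27.  38. -56.]
trans [-1.9 -0.   1.1] rot [ 0.0013 -0.0006  0.0016]
```

View pics/e1.png

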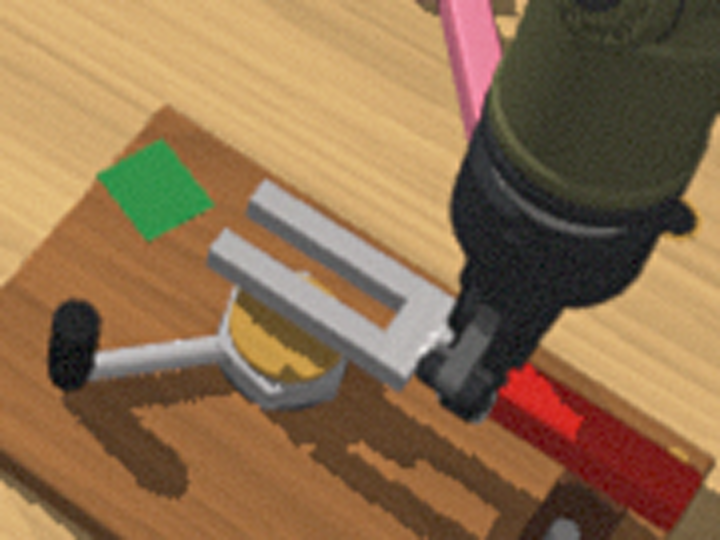

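View pics/e2.png

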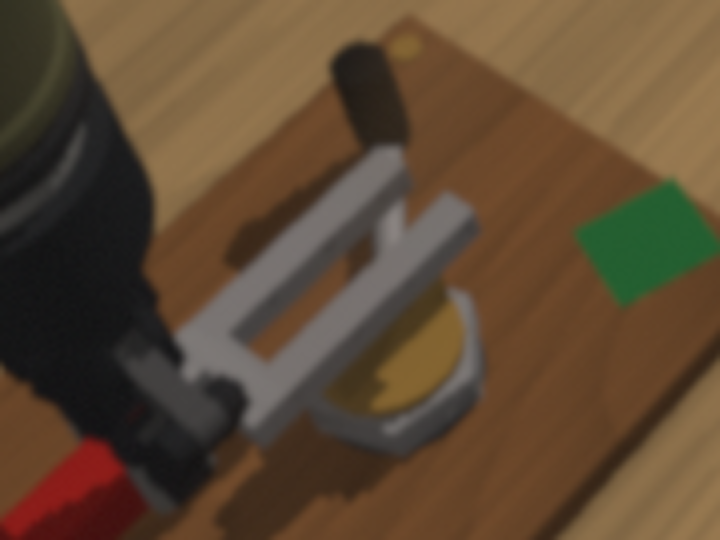

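View pics/wrist6.png

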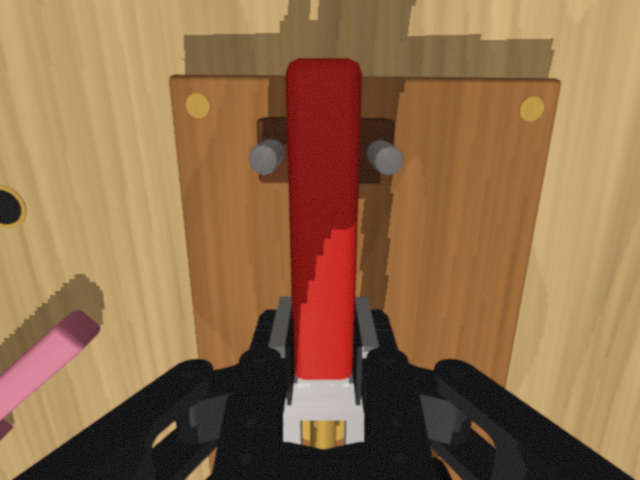

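```bash
python3 - <<'E'
from h import *
crop('pics/wrist6.png','pics/e3.png',275,370,100,80,7)
W=robot.camera_params("wrist")
# predicted tongue centreline top from estimate in this view
ax=np.array([551.8,189.5]);t=np.radians(88.7)
for s in(-25,0,25):
  for l in(-7,0,7):
    X=[ax[0]+s*np.cos(t)-l*np.sin(t),ax[1]+s*np.sin(t)+l*np.cos(t),70];print(s,l,np.round((proj(W,np.array(X)/1000)[0]-[275,370])*7,0))
E
```

```text
-25 -7 [419. 708.]
-25 0 [330. 708.]
-25 7 [240. 708.]
0 -7 [423. 454.]
0 0 [330. 454.]
0 7 [237. 454.]
25 -7 [427. 180.]
25 0 [331. 180.]
25 7 [234. 180.]
```

View pics/e3.png

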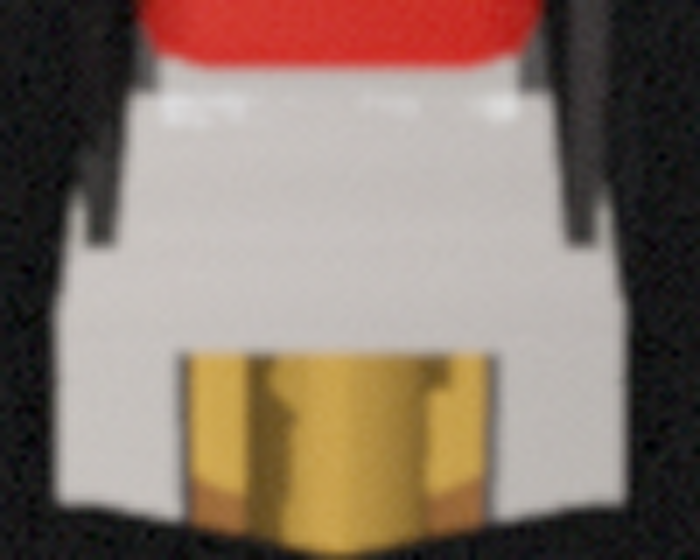

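The tongue sits centred in the slot: its edges are at 247/430 and the slot's at 185/492 in the crop, both centred near 338. I'll lower it.

Request:
drive_tool --commands '[{"delta_rot": [0,0,0],"translation": [-1,0,10],"gripper": 10},{"delta_rot": [0,0,0],"translation": [-1,0,20],"gripper": 10},{"delta_rot": [0,0,0],"translation": [-1,0,28],"gripper": 10},{"delta_rot": [0,0,0],"translation": [-1,0,34],"gripper": 10},{"delta_rot": [0,0,0],"translation": [-1,0,39],"gripper": 10},{"delta_rot": [0,0,0],"translation": [-1,0,41],"gripper": 10},{"delta_rot": [0,0,0],"translation": [-1,0,41],"gripper": 10},{"delta_rot": [0,0,0],"translation": [-1,0,41],"gripper": 10}]'

```text
time_s: 8.48
tool_pos: [0.5537, 0.2723, 0.0695]
eef_rot: [180.0, -0.0, 88.8]
wrist_force: [-0.2, -0.8, -3.9]
width: 0.0208
```

```bash
python3 - <<'E'
from h import *
go((553.9,272.5,67.6),88.7)
for n in("side","scene"): cv2.imwrite(f"pics/{n}7.png",robot.grab_frame(n)[:,:,::-1])
crop('pics/scene7.png','pics/e4.png',350,270,180,135,4)
E
```

```text
t 8.47 tcp [553.7 272.3  69.5] rot [180.   -0.   88.8] F [-0.2 -0.8 -3.9] w 20.8 q [-20.  54. -19.  98.  29.  34. -57.]
trans [0.2 0.2 1.9] rot [ 0.0005 -0.0002  0.0016]
```

View pics/e4.png

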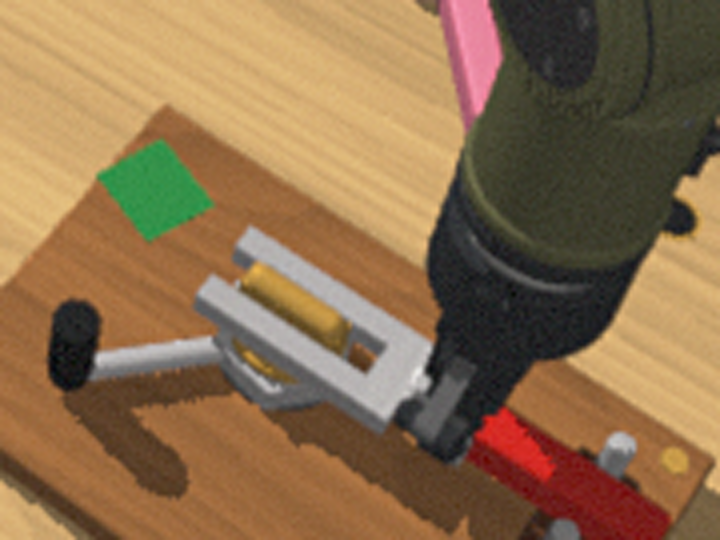

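The fork is over the tongue, with the handle between the pins. I'll go down the last 2 mm and release.

Request:
drive_tool --commands '[{"delta_rot": [0,0,0],"translation": [0,0,1],"gripper": 10},{"delta_rot": [0,0,0],"translation": [0,0,2],"gripper": 10},{"delta_rot": [0,0,0],"translation": [0,0,2],"gripper": 10},{"delta_rot": [0,0,0],"translation": [0,0,2],"gripper": 30},{"delta_rot": [0,0,0],"translation": [0,0,2],"gripper": 50},{"delta_rot": [0,0,0],"translation": [0,0,2],"gripper": 50},{"delta_rot": [0,0,0],"translation": [0,0,2],"gripper": 50}]'

```text
time_s: 9.45
tool_pos: [0.5536, 0.2722, 0.0673]
eef_rot: [180.0, -0.0, 88.8]
wrist_force: [-0.6, 0.5, 0.1]
width: 0.0502
```

Request:
drive_tool --commands '[{"delta_rot": [0,0,0],"translation": [0,0,0],"gripper": 50},{"delta_rot": [0,0,0],"translation": [0,0,-10],"gripper": 50},{"delta_rot": [0,0,0],"translation": [0,0,-30],"gripper": 50},{"delta_rot": [0,0,0],"translation": [0,0,-60],"gripper": 50},{"delta_rot": [0,0,0],"translation": [0,0,-110],"gripper": 50},{"delta_rot": [0,0,0],"translation": [0,0,-160],"gripper": 50},{"delta_rot": [0,0,0],"translation": [0,0,-170],"gripper": 50},{"delta_rot": [0,0,0],"translation": [0,0,-170],"gripper": 50}]'

```text
time_s: 10.45
tool_pos: [0.5538, 0.2722, 0.2387]
eef_rot: [179.9, -0.0, 88.8]
wrist_force: [-0.7, 0.1, -0.3]
width: 0.0497
```

```bash
python3 - <<'E'
from h import *
import pickle
go((553.9,272.5,67.6),88.7)
W=robot.camera_params("wrist");pickle.dump(W,open("w8.pkl","wb"))
for n in("wrist","side","scene"): cv2.imwrite(f"pics/{n}8.png",robot.grab_frame(n)[:,:,::-1])
crop('pics/scene8.png','pics/f1.png',340,280,200,150,4)
crop('pics/side8.png','pics/f2.png',0,270,260,195,3)
E
```

```text
t 10.45 tcp [553.8 272.2 238.7] rot [179.9  -0.   88.8] F [-0.7  0.1 -0.3] w 49.7 q [-16.  41. -26.  91.  21.  53. -51.]
trans [ 1.000e-01 -2.000e-01  1.711e+02] rot [ 0.002  -0.0009  0.0016]
```

View pics/wrist8.png

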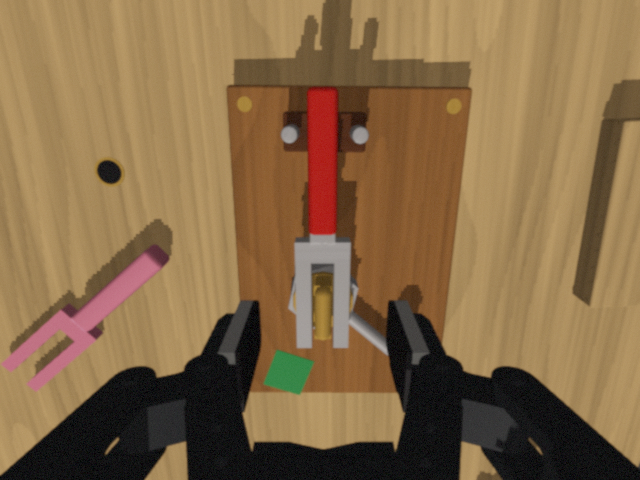

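View pics/f1.png

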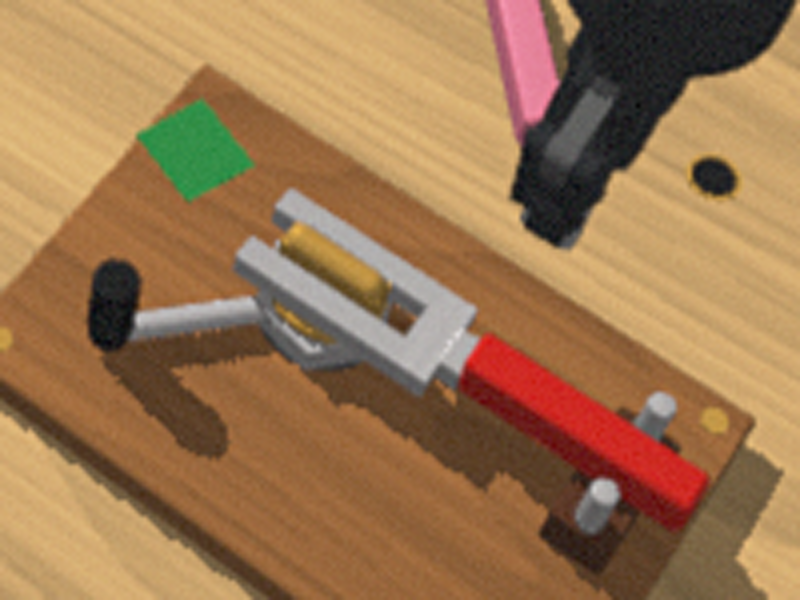

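View pics/f2.png

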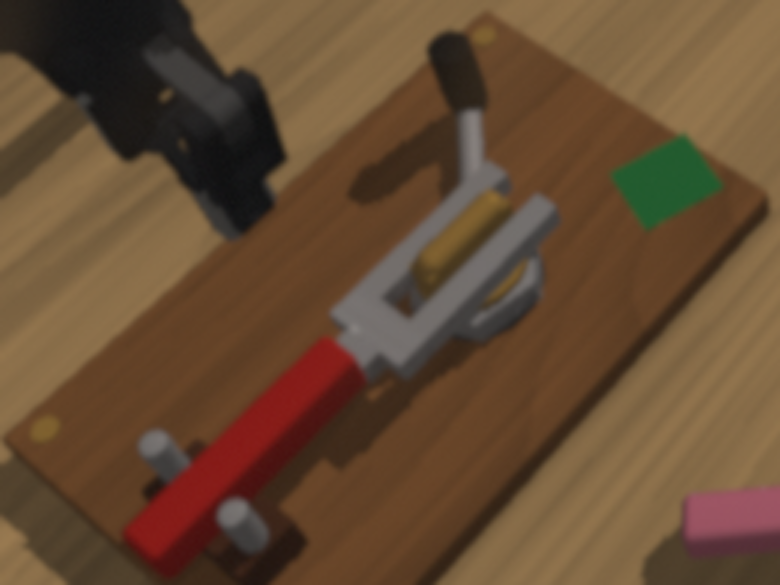

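Seated: fork around the tongue, handle between the pins, fingers clear. Now the knob and the patch.

```bash
python3 - <<'E'
from h import *
import pickle
W4=pickle.load(open("w4.pkl","rb"));W8=pickle.load(open("w8.pkl","rb"))
ax=np.array([551.8,189.5])
k=atz(W4,(502,310.5),.08)[:2]*1000;g=atz(W8,(288.5,372),.022)[:2]*1000
for n,v in(("knob",k),("green",g)): d=v-ax;print(n,v,np.hypot(*d),np.degrees(np.arctan2(d[1],d[0])))
crop('pics/w4.png','pics/f3.png',460,270,70,60,8)
go((622,120,250),136)
E
```

```text
knob [621.87848262 123.14882274] 96.50633372794462 -43.435048824131144
green [515.36046048  96.18688351] 100.175734330031 -111.3310541285901
t 10.6 tcp [552.7 271.5 235.9] rot [-1.799e+02  1.000e-01  8.880e+01] F [-0.2 -0.4 -0.7] w 49.9 q [-16.  41. -26.  92.  21.  52. -51.]
trans [-150.    72.4  -14. ] rot [-3.000e-03  8.000e-04 -8.237e-01]
```

View pics/f3.png

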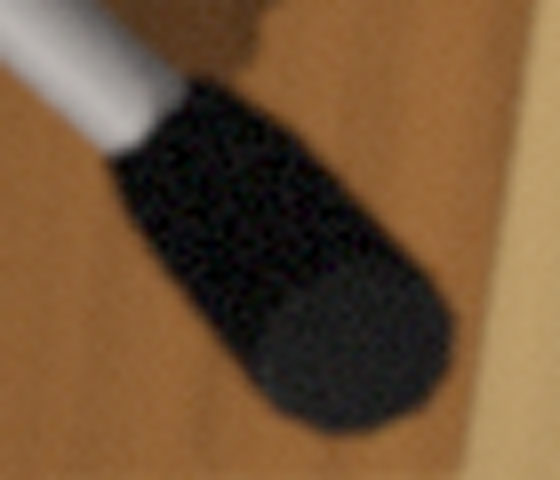

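```bash
python3 - <<'E'
from h import *
go((624.1,120.4,236),136.3);go((624.1,120.4,60),136.3)
E
```

```text
t 10.6 tcp [552.7 271.5 235.9] rot [-1.799e+02  1.000e-01  8.880e+01] F [-0.2 -0.4 -0.7] w 49.9 q [-16.  41. -26.  92.  21.  52. -51.]
trans [-149.6   74.5    0. ] rot [-3.000e-03  7.000e-04 -8.289e-01]
t 10.6 tcp [552.7 271.5 235.9] rot [-1.799e+02  1.000e-01  8.880e+01] F [-0.2 -0.4 -0.7] w 49.9 q [-16.  41. -26.  92.  21.  52. -51.]
trans [-149.2   74.9  176. ] rot [-3.000e-03  7.000e-04 -8.289e-01]
```

Request:
drive_tool --commands '[{"delta_rot": [0,0,-0.1],"translation": [-20,10,0],"gripper": 60},{"delta_rot": [0,0,-0.28],"translation": [-60,30,0],"gripper": 60},{"delta_rot": [0,0,-0.46],"translation": [-100,50,0],"gripper": 60},{"delta_rot": [0,0,-0.64],"translation": [-130,66,0],"gripper": 60},{"delta_rot": [0,0,-0.78],"translation": [-148,75,0],"gripper": 60},{"delta_rot": [0,0,-0.829],"translation": [-150,75,0],"gripper": 60},{"delta_rot": [0,0,-0.829],"translation": [-150,75,40],"gripper": 60},{"delta_rot": [0,0,-0.829],"translation": [-150,75,80],"gripper": 60},{"delta_rot": [0,0,-0.829],"translation": [-150,75,100],"gripper": 60},{"delta_rot": [0,0,-0.829],"translation": [-150,75,100],"gripper": 60}]'

```text
time_s: 11.85
tool_pos: [0.6242, 0.1203, 0.1354]
eef_rot: [-179.8, -0.1, 136.3]
wrist_force: [-0.3, -0.3, 0.7]
width: 0.0603
```

```bash
python3 - <<'E'
from h import *
go((624.1,120.4,60),136.3)
for n in("wrist",): cv2.imwrite(f"pics/{n}9.png",robot.grab_frame(n)[:,:,::-1])
E
```

```text
t 11.85 tcp [624.2 120.3 135.4] rot [-1.798e+02 -1.000e-01  1.363e+02] F [-0.3 -0.3  0.7] w 60.3 q [  4.  52. -36.  92.  38.  49.  -1.]
trans [-0.   0.2 75.4] rot [-0.0034 -0.002   0.0004]
```

View pics/wrist9.png

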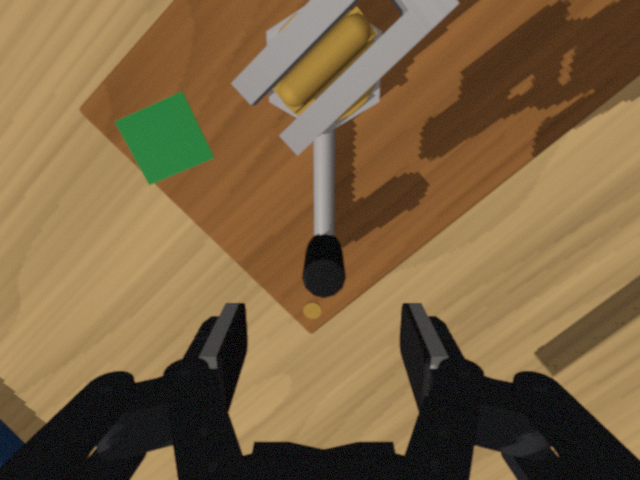

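The knob (324,278) is centred between the jaws, with the lever pointing up the image at the screw. I'll descend around it.

Request:
drive_tool --commands '[{"delta_rot": [0,0,0],"translation": [0,0,20],"gripper": 60},{"delta_rot": [0,0,0],"translation": [0,0,45],"gripper": 60},{"delta_rot": [0,0,0],"translation": [0,0,65],"gripper": 60},{"delta_rot": [0,0,0],"translation": [0,0,74],"gripper": 60},{"delta_rot": [0,0,0],"translation": [0,0,75],"gripper": 50},{"delta_rot": [0,0,0],"translation": [0,0,75],"gripper": 40},{"delta_rot": [0,0,0],"translation": [0,0,75],"gripper": 34},{"delta_rot": [0,0,0],"translation": [0,0,75],"gripper": 34},{"delta_rot": [0,0,0],"translation": [0,0,75],"gripper": 34}]' --grip_force 20

```text
time_s: 13.02
tool_pos: [0.6255, 0.1206, 0.0626]
eef_rot: [180.0, 0.0, 136.3]
wrist_force: [-0.4, -0.8, -0.3]
width: 0.0342
```

```bash
python3 - <<'E'
from h import *
go((624.1,120.4,60),136.3)
o=robot.get_obs();R0=Ro.from_euler('xyz',o['eef_rot'],degrees=True)
ax=np.array([551.8,189.5])
for a in (-48,-54,-60,-66,-72,-78,-84,-90,-96,-102,-108,-113):
    t=np.radians(a);T=np.array([ax[0]+100*np.cos(t),ax[1]+100*np.sin(t),60]);R1=Ro.from_euler('xyz',[180,0,a+180],degrees=True)
    print(a,np.round(R0.inv().apply(T-o['tool_pos']*1000),0),np.round((R0.inv()*R1).as_rotvec(),3))
E
```

```text
t 13.03 tcp [625.5 120.6  62.6] rot [180.    0.  136.3] F [-0.4 -0.8 -0.3] w 34.2 q [  2.  58. -32.  94.  43.  42.  -5.]
trans [ 0.9 -1.1  2.5] rot [ 0.0003  0.0004 -0.0001]
-48 [ 1. -9.  3.] [0.    0.    0.075]
-54 [  2. -19.   3.] [0.   0.   0.18]
-60 [  5. -29.   3.] [0.    0.    0.284]
-66 [  8. -39.   3.] [0.    0.    0.389]
-72 [ 13. -49.   3.] [0.    0.    0.494]
-78 [ 18. -57.   3.] [0.    0.    0.599]
-84 [ 25. -66.   3.] [0.    0.    0.703]
-90 [ 32. -73.   3.] [0.    0.    0.808]
-96 [ 40. -80.   3.] [0.    0.    0.913]
-102 [ 48. -86.   3.] [0.    0.    1.017]
-108 [ 58. -91.   3.] [0.    0.    1.122]
-113 [ 66. -95.   2.] [0.    0.    1.209]
```

Request:
drive_tool --commands '[{"delta_rot": [0,0,0.04],"translation": [0,-5,2],"gripper": 34},{"delta_rot": [0,0,0.075],"translation": [1,-9,2],"gripper": 34},{"delta_rot": [0,0,0.128],"translation": [2,-14,2],"gripper": 34},{"delta_rot": [0,0,0.18],"translation": [2,-19,2],"gripper": 34},{"delta_rot": [0,0,0.232],"translation": [4,-24,2],"gripper": 34},{"delta_rot": [0,0,0.284],"translation": [5,-29,2],"gripper": 34},{"delta_rot": [0,0,0.336],"translation": [6,-34,2],"gripper": 34},{"delta_rot": [0,0,0.389],"translation": [8,-39,2],"gripper": 34},{"delta_rot": [0,0,0.44],"translation": [10,-44,2],"gripper": 34},{"delta_rot": [0,0,0.494],"translation": [13,-49,2],"gripper": 34}]'

```text
time_s: 14.28
tool_pos: [0.5829, 0.0946, 0.0605]
eef_rot: [179.8, -0.0, 107.8]
wrist_force: [3.6, 0.9, -1.7]
width: 0.0336
```

```bash
python3 - <<'E'
from h import *
o=robot.get_obs();R0=Ro.from_euler('xyz',o['eef_rot'],degrees=True)
print(o['tool_pos'],o['eef_rot'],o['wrist_force'],o['width'])
for n in("wrist","scene"): cv2.imwrite(f"pics/{n}10.png",robot.grab_frame(n)[:,:,::-1])
ax=np.array([551.8,189.5])
for a in (-72,-75,-78,-84,-90,-96,-102,-108,-113):
    t=np.radians(a);T=np.array([ax[0]+100*np.cos(t),ax[1]+100*np.sin(t),60]);R1=Ro.from_euler('xyz',[180,0,a+180],degrees=True)
    print(a,np.round(R0.inv().apply(T-o['tool_pos']*1000),0),np.round((R0.inv()*R1).as_rotvec(),3))
E
```

```text
[0.5829488  0.09456177 0.06053172] [ 1.79849250e+02 -2.44717363e-02  1.07814927e+02] [ 3.62749256  0.88179736 -1.71834667] 0.03363480481627832
-72 [-0. -0.  1.] [ 0.003 -0.    -0.003]
-75 [ 0. -6.  1.] [ 0.003 -0.     0.049]
-78 [  0. -11.   1.] [ 0.003 -0.001  0.101]
-84 [  2. -21.   0.] [ 0.003 -0.001  0.206]
-90 [  5. -31.   0.] [ 0.003 -0.001  0.311]
-96 [  8. -41.   0.] [ 0.003 -0.001  0.416]
-102 [ 13. -50.   0.] [ 0.002 -0.001  0.52 ]
-108 [ 19. -59.   0.] [ 0.002 -0.001  0.625]
-113 [ 24. -66.   0.] [ 0.002 -0.001  0.712]
```

View pics/wrist10.png

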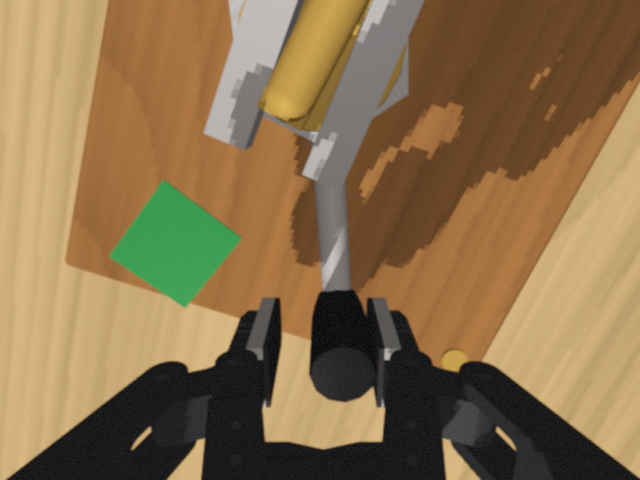

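View pics/scene10.png

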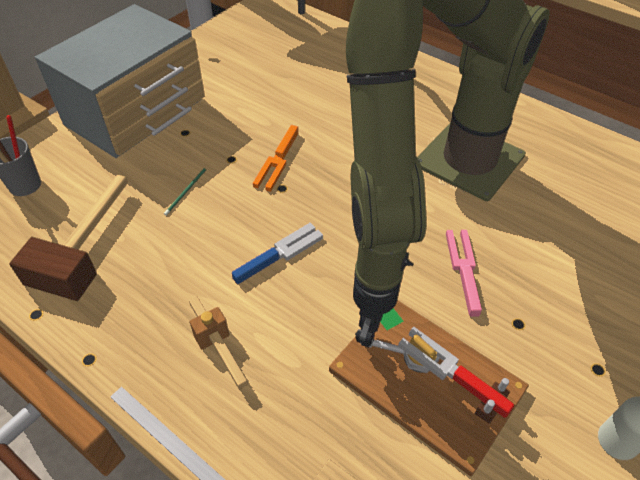

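The trailing pad is pushing the knob, and the tongue is held in the fork. I'll carry on round the arc.

Request:
drive_tool --commands '[{"delta_rot": [0,0,0.05],"translation": [0,-6,0],"gripper": 34},{"delta_rot": [0,0,0.1],"translation": [0,-11,0],"gripper": 34},{"delta_rot": [0,0,0.153],"translation": [1,-16,0],"gripper": 34},{"delta_rot": [0,0,0.206],"translation": [2,-21,0],"gripper": 34},{"delta_rot": [0,0,0.258],"translation": [3,-26,0],"gripper": 34},{"delta_rot": [0,0,0.311],"translation": [5,-31,0],"gripper": 34},{"delta_rot": [0,0,0.363],"translation": [6,-36,0],"gripper": 34},{"delta_rot": [0,0,0.416],"translation": [8,-41,0],"gripper": 34},{"delta_rot": [0,0,0.468],"translation": [10,-46,0],"gripper": 34},{"delta_rot": [0,0,0.52],"translation": [13,-50,0],"gripper": 34}]'

```text
time_s: 15.62
tool_pos: [0.5317, 0.0913, 0.0606]
eef_rot: [179.9, -0.1, 78.1]
wrist_force: [3.1, -0.2, 0.2]
width: 0.0341
```

Request:
drive_tool --commands '[{"delta_rot": [0,0,0.05],"translation": [0,-5,0],"gripper": 34},{"delta_rot": [0,0,0.105],"translation": [1,-10,0],"gripper": 34},{"delta_rot": [0,0,0.15],"translation": [1,-15,0],"gripper": 34},{"delta_rot": [0,0,0.19],"translation": [2,-19,0],"gripper": 34},{"delta_rot": [0,0,0.19],"translation": [2,-19,0],"gripper": 34}]'

```text
time_s: 16.25
tool_pos: [0.5119, 0.0971, 0.0604]
eef_rot: [-180.0, 0.0, 67.3]
wrist_force: [1.2, -0.1, 0.5]
width: 0.0337
```

```bash
python3 - <<'E'
from h import *
go((511.8,97.5,60),67)
for n in("wrist","scene"): cv2.imwrite(f"pics/{n}11.png",robot.grab_frame(n)[:,:,::-1])
crop('pics/scene11.png','pics/g1.png',340,280,200,150,4)
E
```

```text
t 16.25 tcp [511.9  97.1  60.4] rot [-180.     0.    67.3] F [ 1.2 -0.1  0.5] w 33.7 q [-10.  50.  -9. 115.  24.  17. -62.]
trans [ 0.3 -0.3  0.4] rot [-0.0003  0.0004  0.0058]
```

View pics/wrist11.png

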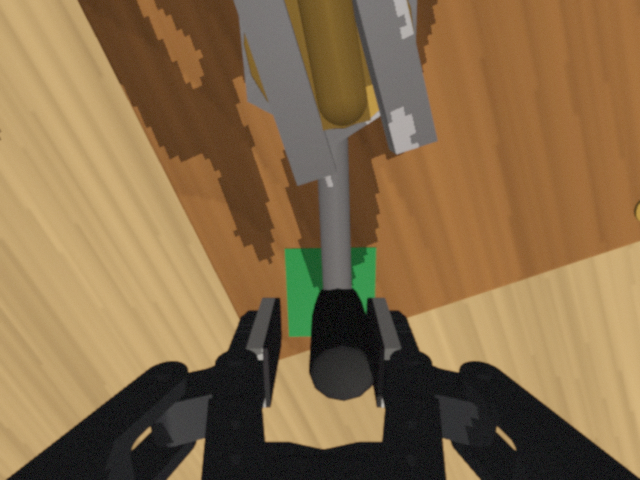

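View pics/g1.png

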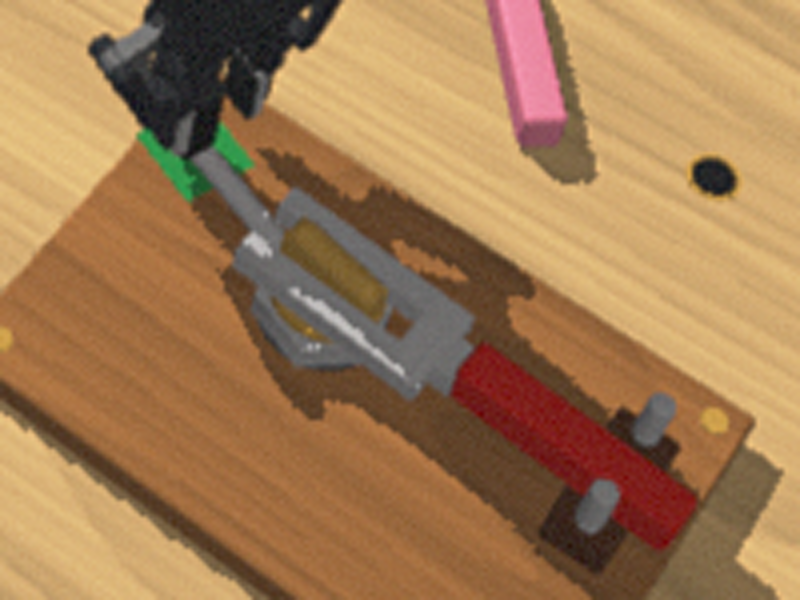

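The knob is over the patch. I'll ease off, open and rise straight up.

Request:
drive_tool --commands '[{"delta_rot": [0,0,0],"translation": [0,2,0],"gripper": 40},{"delta_rot": [0,0,0],"translation": [0,2,0],"gripper": 50},{"delta_rot": [0,0,0],"translation": [0,2,0],"gripper": 54},{"delta_rot": [0,0,0],"translation": [0,2,0],"gripper": 54},{"delta_rot": [0,0,0],"translation": [0,2,-20],"gripper": 54},{"delta_rot": [0,0,0],"translation": [0,2,-60],"gripper": 54},{"delta_rot": [0,0,0],"translation": [0,2,-110],"gripper": 54},{"delta_rot": [0,0,0],"translation": [0,2,-160],"gripper": 54},{"delta_rot": [0,0,0],"translation": [0,2,-170],"gripper": 54},{"delta_rot": [0,0,0],"translation": [0,2,-170],"gripper": 54}]'

```text
time_s: 17.6
tool_pos: [0.5141, 0.096, 0.2304]
eef_rot: [180.0, -0.0, 67.3]
wrist_force: [0.4, 0.4, -0.9]
width: 0.0541
```

```bash
python3 - <<'E'
from h import *
import pickle
go((511.8,97.5,60),67)
W=robot.camera_params("wrist");pickle.dump(W,open("w12.pkl","wb"))
for n in("wrist","scene","side"): cv2.imwrite(f"pics/{n}12.png",robot.grab_frame(n)[:,:,::-1])
crop('pics/scene12.png','pics/g2.png',340,280,200,150,4)
crop('pics/side12.png','pics/g3.png',0,270,260,195,3)
E
```

```text
t 17.6 tcp [514.1  96.  230.4] rot [180.   -0.   67.3] F [ 0.4  0.4 -0.9] w 54.1 q [ -3.  34. -20. 108.  17.  41. -56.]
trans [  0.5  -2.9 170.4] rot [ 0.0007 -0.0001  0.0052]
```

View pics/wrist12.png

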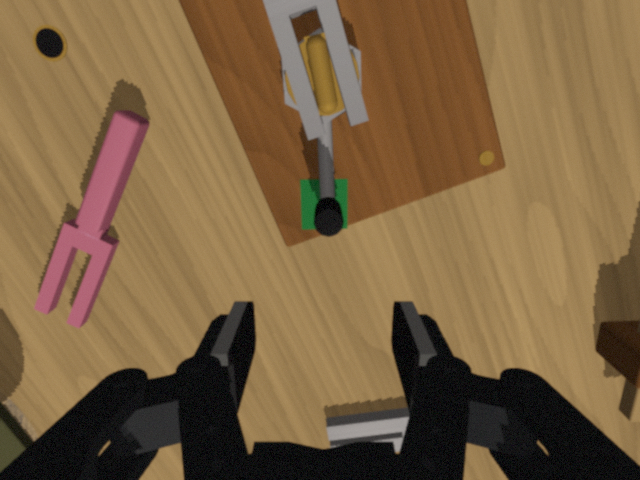

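View pics/g2.png

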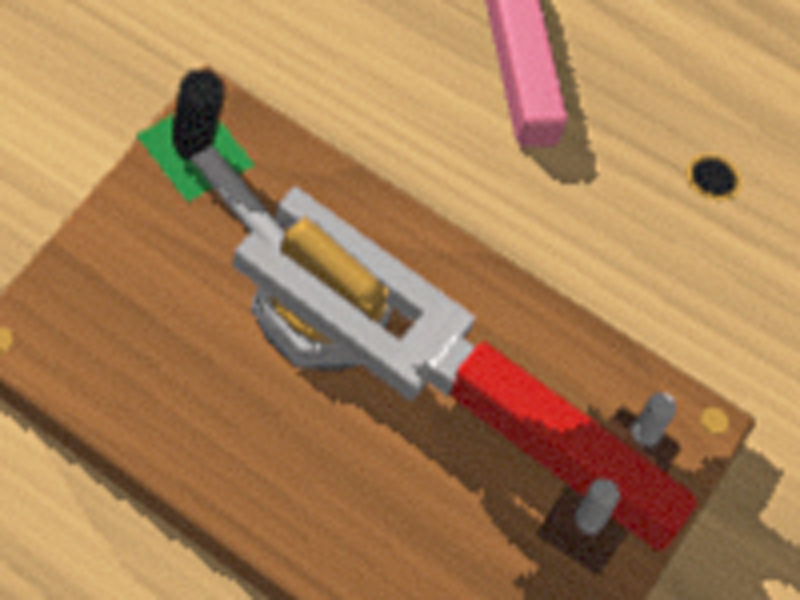

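View pics/g3.png

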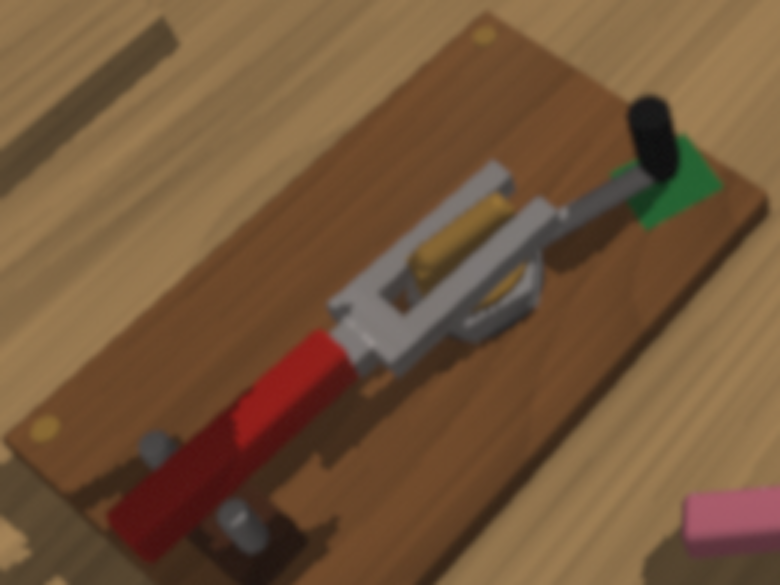

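Everything looks seated. I'll measure the tongue, spanner and knob numerically, because the tongue has turned a little within the slot's play.

```bash
python3 - <<'E'
from h import *
crop('pics/wrist12.png','pics/g4.png',255,0,120,150,5) if 0 else crop('pics/wrist12.png','pics/g4.png',260,0,120,145,4.1)
E
```

```text
(no output)
```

View pics/g4.png

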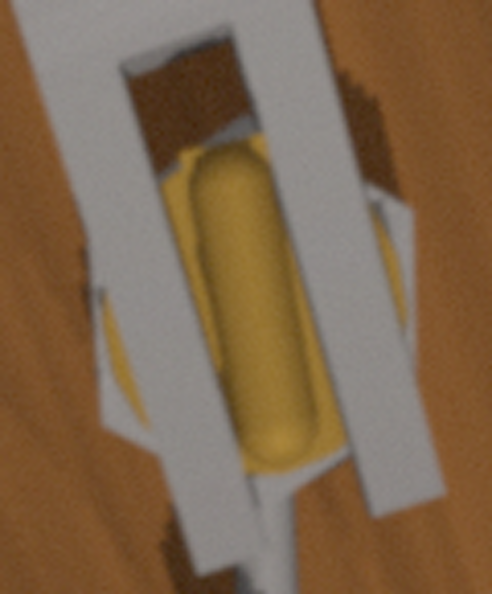

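```bash
python3 - <<'E'
from h import *
import pickle
W=pickle.load(open("w12.pkl","rb"))
u=lambda p:((np.array(p)+.5)/4.1-.5)+np.array([260,0])
P=lambda p,z:atz(W,u(p),z)[:2]*1000
ang=lambda d:np.degrees(np.arctan2(d[1],d[0]))
a,b=P((232,170),.073),P((280,440),.073)
se=(P((122,68),.062)+P((232,30),.062))/2; tip=(P((200,575),.062)+P((443,492),.062))/2
print("tongue",ang(a-b),np.linalg.norm(a-b),(a+b)/2);d=se-tip;print("spanner",ang(d),np.linalg.norm(d),se)
x=d/np.linalg.norm(d);grip=se+55*x;ax=np.array([551.8,189.5]);t=np.radians(ang(a-b))
r=grip-ax;print("grip in tongue",r@[np.cos(t),np.sin(t)],r@[-np.sin(t),np.cos(t)])
k=atz(W,(328.5,214.5),.08)[:2]*1000;g=np.array([515.3,96.5]);print("knob",k,np.hypot(*(k-g)), "ang",ang(k-ax))
E
```

```text
tongue 78.14146699665324 40.93156700429173 [552.08445583 188.15082414]
spanner 84.9896517869038 78.41844776627829 [555.41721813 229.10638915]
grip in tongue 94.11203889451316 11.157077862259209
knob [520.28724229 100.44761864] 6.360525021729304 ang -109.48722460636375
```

```bash
python3 -c "
from workcell import robot
print(robot.get_obs()['time_s']);print(robot.sign_off())"
```

```text
17.75
the job is handed in; nothing more can be done
None
```

I handed the job in at about 17.8 s, with the red spanner on the screw and the locknut knob over the green patch. The sign-off reported no verdict, so whether it passed rests on my own measurements.

- **Spanner:** I lowered it over the tongue with the handle between the two pins, let go, and left it in place.
- **Knob:** I swung it about 66° clockwise to the patch with an ungripped pad behind it, then let go. The gripper ended about 150 mm above everything.

My last checks, taken from the wrist camera:

| Check | Measured | Limit |
|---|---|---|
| Knob from the patch's middle | about 6 mm | 35 mm |
| Grip point out along the tongue | about 94 mm | 75–115 mm |
| Grip point off the tongue's line | about 11 mm | 18 mm |
| Spanner off the jig's x | about 4° | 12° |
| Tongue off the jig's x | about 10° | 17° |

- **Weakest point:** the tongue did turn about 10° as the nut dragged it through the slot's play. That is within the limit but more than the "few degrees" the task mentions.
- **Height and level:** I checked the spanner's seat by eye only, in the scene and side views, and did not measure it at the end.
- **Disagreement between cameras:** when I first located the spanner, the scene camera differed from the wrist camera by up to 8 mm. I used the wrist camera for that grasp and to set the placing, and the fit confirmed it.

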